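Fit the press roller and hold the chain tensioner back

TASK

On the little tray press, fit the press roller: lift it out of its plywood rest, turn it so that its sprocket end is on the side of the chain tensioner, and push its shaft down past the sprung jaws until both ends sit home in the forks with the jaws shut over them, then let go of it. Then swing the chain tensioner's arm forward by its hand grip against its spring, right up to its stop, and keep holding it there so that I can loop the chain on: finish while you are still holding it. Leave the brush, the oil bottle and the spanner where they are.

Things in the scene. Friction and masses are not known exactly. Their poses are not given: they have to be found in the camera images.
- press: Tray press fixed to the bench: grey, 270 mm long (x), 350 wide (y), 205 high, a roller bed (top 85 mm up) between two side plates (166 to 176 mm from the middle). Origin on the bench under its middle; x points away from the robot, y left, z up; it may be turned a little. Each plate carries a fork for one end of the roller's shaft; the chain tensioner is outside the right (-y) plate.
- seat_left (a point): Middle of the left (+y) fork where the axis of the seated shaft lies: x 0, y 166, z 165 mm in the press's frame, same axes. Fork: open upward, slot 14 mm wide along x; on its far (+x) side a fixed prong, top 205 mm up, inner edge bevelled; on its near side the sprung jaw. The mouth is about 30 mm wide at the top.
- seat_right (a point): The same for the right (-y) fork, on the tensioner's side: x 0, y -166, z 165 mm in the press's frame.
- jaw_left (a joint): Sprung jaw of the left fork, rad: 0 shut (round nose over the slot, 9 mm above the seated axis; sloping top 40 mm above it), grows as the shaft pushes it to the near side (about 0.15 to pass, 0.4 at most), then snaps shut. A roller just laid on the jaws stays about 23 mm too high; pushing both ends down takes 13 to 18 N besides its weight. Jaws lie 158 to 165 mm from the middle in y.
- jaw_right (a joint): Sprung jaw of the right fork, as jaw_left.
- roller_mid (a point): Centre of the loose press roller, 0.3 to 0.6 kg: aluminium drum 50 mm across, 300 mm long; 12 mm shaft stubs out to 185 mm from the centre, or 197 mm at the end with the toothed sprocket (44 mm across, at 186 to 193 mm). Its y axis runs along the shaft away from the sprocket; x and z turn with it. Seated, its y is the press's y, with 8 mm endways play each way.
- roller_plain (a point): On the roller's axis, 166 mm from its centre on the plain end's stub: the part that lies in the left fork. Axes as roller_mid's.
- roller_sprocket (a point): On the roller's axis, 166 mm from its centre on the sprocket end's stub: the part that lies in the right fork. Axes as roller_mid's.
- rest: Plywood rest, fixed, where the roller lies level at the start, its axis 58 mm above the bench. Origin at the underside's centre, y along the roller. Base board 250 x 90 mm, 12 mm thick; two V-notched boards 61 mm high and 18 mm thick, 105 mm either side of the middle: the drum can be gripped between them.
- tensioner (a joint): Angle of the tensioner arm, rad: 0 where its spring holds it (leaning to the near, -x, side 0.9 rad from upright), grows as it swings up and forward (+x); 1.1 at its stop (leaning forward 0.2 rad). The spring pulls back with about 4 N at the hand grip at the start, 9 N at the stop.
- grip (a point): Centre of the tensioner's hand grip: a black cylinder, 16 mm across, 66 mm long, standing out sideways from the end of the steel arm, parallel to the press's y, 130 mm from the pivot. In the press's frame it is at x -27, y -238, z 131 mm at the start and x 101, z 177 mm at the stop. Its z points away from the pivot, its y is the press's y.
- pivot (a point): On the axis about which the tensioner arm swings (parallel to the press's y), level with the middle of the grip: x 75, y -238, z 50 mm in the press's frame, same axes.
- brush: Bystander: bench brush, 235 x 62 mm, 62 high, wooden back on green bristles, lying beyond the press. Origin at its underside.
- oiler: Bystander: white oil bottle, 52 mm across, 130 high, standing beyond the press. Origin at its underside.
- spanner: Bystander: steel spanner lying flat to the right of the press. Origin at its underside.

How it is judged:
By the outcome, as a careful person would: the job done as asked, in the order asked, and still so for the second after the job is handed in, while the arm keeps its last pose, push and grip.
It also fails if it takes over 58 s, if anything falls off the work surface, if the arm or the gripper's body presses on something with over 40 N, if the wrist force passes 120 N, or if a joint passes its speed limit or range.

ROBOT

A 6-joint arm with a two-finger parallel gripper is mounted at the origin on the work surface. World frame = base frame: x ahead of the robot, y to its left, z up, the work surface at z = 0. Lengths are in m, angles in rad, forces in N, time in s.
With the tool pointing down it reaches from about 0.325 to 0.9 m from the base axis. Payload 6.1 kg.
Tool frame: the origin (TCP) lies midway between the tips of the shut fingers; the grasp point (between the pads) lies 19 mm behind it (env.tcp_to_grasp is the distance from the TCP to the grasp point, in m); x points along the fingers, z is the direction in which the jaws open and shut, and the axes are right-handed (so a half turn about x gives the same grasp; the last joint's range is limited). The gripper opens to 85 mm and grips with 20 to 120 N. Pads are 22 mm wide; open, the fingers measure 114 mm over their backs; the gripper's body (76 mm by 85 mm) begins 54 mm behind the grasp point. The pads swing forward as they close: fully open they stand 13 mm farther back than shut.
Start: joints at [-1.43, 0.22, 1.526, -0, 1.395, -0.126], TCP at [0.165, -0.603, 0.231] pointing down, gripper open.
Joint ranges: [-2.98, 2.98], [-0.91, 2.08], [0.09, 2.57], [-1.24, 4.39], [0.2, 2.65], [-2.68, 2.68]. Speed limits (rad/s): [2.57, 2.57, 3.01, 3.14, 3.14, 3.14].

INTERFACE

Orientations are given as a unit quaternion [x, y, z, w].
In Python, from bench import env gives the robot as it stands.
- The arm moves only by the tool arm_command, never from a script. Its argument "increments" is a list of rows, each a list of 7 numbers: the turn, a rotation vector about the tool's x, y, z in rad, then the shift along the tool's x, y, z in m, then the finger opening in m, from 0 to 0.0854. In form: [[rx, ry, rz, dx, dy, dz, gripper], ...]. A call has 1 to 10 rows; each row shifts and turns the commanded pose from where the row before left it, along the tool's axes as they then stand; what a row does not reach is not made up. A row lasts 1/8 s, in which the tool goes at most 62.5 mm and 10.7 degrees, less where a joint would pass 70% of its speed; a pose out of reach is approached as far as the arm can. A call is refused whole if a number of a shift passes 0.0625 or a number of a turn 0.188, either way. A call with a gripper value outside its range is refused whole. The fingers move at their own pace and stop on an object; "force" is the grip in N (left out, the last holds). Time passes only in rows, so rows that do not move let the fingers close. It gives the time, the measured TCP pose, the force and the opening at its end, in the units of the state.
- env.state(): the state, without advancing time (a new reading comes with each control period).
- env.grab_frame(name): name is "scene" or "top" or "wrist"; returns the picture (384x512x3 uint8, red, green, blue); there is no depth.
- env.camera_info(name): a dict with "intrinsics" (3x3 intrinsics, pixels), "distortion" ([k1, k2, p1, p2, k3] as OpenCV has them; the pictures are not rectified), "R" (3x3) and "t" (3): a world point X has camera coordinates R X + t. Camera axes: x right, y down, z forward; pixel columns grow to the right and rows downward; lengths in m; the calibration is good to about 2 mm. A picture is of the moment at which its call begins: read the wrist's pose just before it. camera_info takes no time and is no camera call; for the wrist camera it gives the pose at the moment of the call.
- env.hand_in(): hands the job in, once; it reports no verdict.
The state is a dict: "t": time; "joint_pos": joint angles; "qvel": joint speeds; "effort": joint torques, N m; "tcp_pos": TCP position; "ee_rot": TCP orientation; "force": force on the tool from outside, world axes, zero at the start; "wrist_torque": the same for the moment, N m; "opening": opening from 0.0 (shut) to 1.0 (fully open).
Only numpy, scipy, OpenCV 4.12 (cv2) and the standard library are available. Lean on these libraries where they do the work, as an engineer would, in place of code of your own. Each camera call takes 0.05 s, during which the arm holds its last target.

## Working session

There is one attempt and no reset: what is moved stays moved. The work goes in short steps, Python scripts to look and compute and a tool call to move; the robot and the scene stay as the last step left them, time stands still between calls to the robot, and variables do not carry over. Pictures are saved under pics/ and viewed, and the job is handed in when it is done.

Besides the shell and the picture viewer there is one more tool, called after "Request:" by a JSON object that holds its "api" and its "payload", one argument or row to a line. arm_command: Moves the arm, as the interface text tells. Its arguments: {"type":"object","properties":{"increments":{"type":"array"},"force":{"type":"number"}},"required":["increments"]}

```bash
ls; mkdir -p pics
python3 - <<'E'
from bench import env
import cv2,numpy as np
print(env.state())
for n in ["scene","top","wrist"]:
    ci=env.camera_info(n); print(n,{k:np.round(np.array(v),4).tolist() for k,v in ci.items()})
    f=env.grab_frame(n); cv2.imwrite(f"pics/{n}0.png",f[:,:,::-1])
print(env.tcp_to_grasp)
E
```

```text
pics
{'t': 0.0, 'joint_pos': array([-1.43008052e+00,  2.21226310e-01,  1.52764902e+00,  1.60179559e-06,
        1.39472455e+00, -1.26098206e-01]), 'qvel': array([-2.63680634e-04, -1.42990365e-03, -4.48515838e-05, -4.53722042e-04,
       -5.90498042e-04,  2.33312319e-03]), 'effort': array([-2.39202425e-03, -4.96905541e+01, -3.89396238e+01, -4.09960194e-04,
        1.11374704e-02, -5.85158205e-06]), 'tcp_pos': array([ 0.16469593, -0.60225594,  0.23017909]), 'ee_rot': array([ 0.4295498 ,  0.56256778, -0.42855276,  0.56155764]), 'force': array([-0.05952615, -1.0035037 , -0.46698683]), 'wrist_torque': array([ 0.07310105,  0.05373366, -0.01816091]), 'opening': 1.0000256737254445}
scene {'intrinsics': [[373.8406, 0.0, 253.0631], [0.0, 373.8406, 201.5664], [0.0, 0.0, 1.0]], 'distortion': [-0.1003, 0.0, 0.0, 0.0, 0.0], 'R': [[-0.8327, 0.5536, -0.0147], [0.4088, 0.5966, -0.6907], [-0.3736, -0.5811, -0.723]], 't': [0.4579, -0.102, 1.2436]}
top {'intrinsics': [[468.7217, 0.0, 253.2222], [0.0, 468.7217, 186.3349], [0.0, 0.0, 1.0]], 'distortion': [0.0028, 0.0, 0.0, 0.0, 0.0], 'R': [[0.0291, -0.9995, 0.0147], [-0.9968, -0.0301, -0.0743], [0.0747, -0.0125, -0.9971]], 't': [-0.0508, 0.5352, 1.6565]}
wrist {'intrinsics': [[278.7756, 0.0, 257.2863], [0.0, 278.7756, 192.6283], [0.0, 0.0, 1.0]], 'distortion': [0.0239, 0.0, 0.0, 0.0, 0.0], 'R': [[0.2638, -0.9646, -0.0027], [-0.9319, -0.2556, 0.2574], [-0.2489, -0.0654, -0.9663]], 't': [-0.6236, -0.0331, 0.3782]}
0.0187
```

View pics/scene0.png

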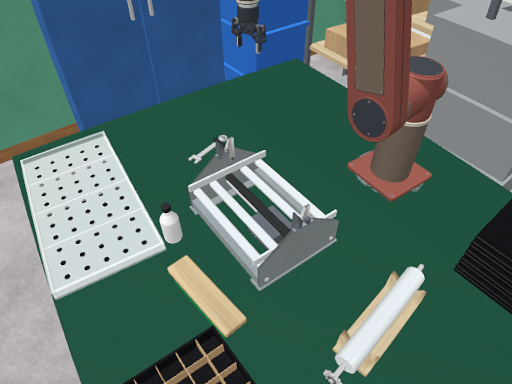

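View pics/top0.png

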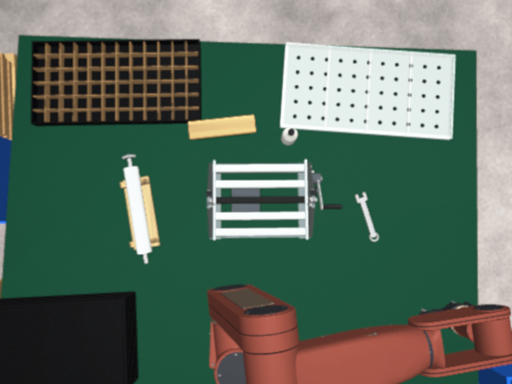

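View pics/wrist0.png

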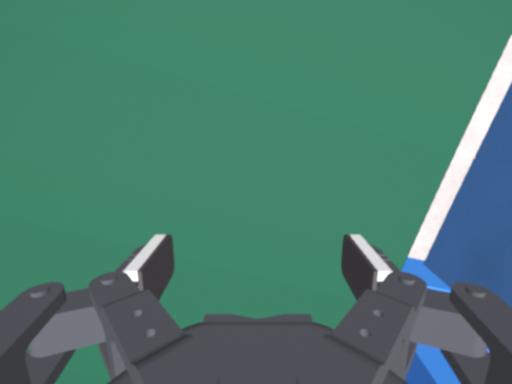

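The scene view shows the press mid-bench and the roller on its rest at the lower right. The top view shows the sprocket end at about (128,157), the plain end at (146,260), the press at (262,200) and the grip at (333,206). I'll zoom in for measurements.

```bash
cat > h.py <<'E'
import numpy as np,cv2
from bench import env
from scipy.spatial.transform import Rotation as R
def ray(ci,uv):
    uv=np.atleast_2d(np.array(uv,float))
    K=np.array(ci["intrinsics"],float);d=np.array(ci["distortion"],float)
    n=cv2.undistortPoints(uv.reshape(-1,1,2),K,d).reshape(-1,2)
    Rm=np.array(ci["R"]);t=np.array(ci["t"])
    D=np.c_[n,np.ones(len(n))]@Rm
    return -Rm.T@t,D
def onz(ci,uv,z):
    c,D=ray(ci,uv); s=(z-c[2])/D[:,2]; return c+D*s[:,None]
def proj(ci,X):
    X=np.atleast_2d(np.array(X,float))
    r,_=cv2.Rodrigues(np.array(ci["R"],float))
    return cv2.projectPoints(X.reshape(-1,1,3),r,np.array(ci["t"],float),np.array(ci["intrinsics"],float),np.array(ci["distortion"],float))[0].reshape(-1,2)
E
python3 - <<'E'
import cv2
i=cv2.imread('pics/top0.png')
cv2.imwrite('pics/top0a.png',cv2.resize(i[140:280,100:180],None,fx=5,fy=5,interpolation=cv2.INTER_CUBIC)[:,:][:600*10])
a=i[145:255,195:350]; cv2.imwrite('pics/top0b.png',cv2.resize(a,None,fx=5,fy=5,interpolation=cv2.INTER_CUBIC))
a=i[148:268,110:170]; cv2.imwrite('pics/top0a.png',cv2.resize(a,None,fx=5,fy=5,interpolation=cv2.INTER_CUBIC))
E
```

```text
(no output)
```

View pics/top0a.png

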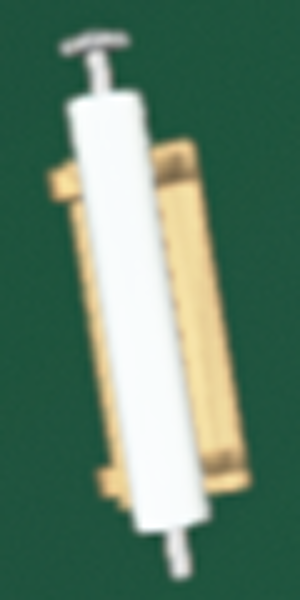

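View pics/top0b.png

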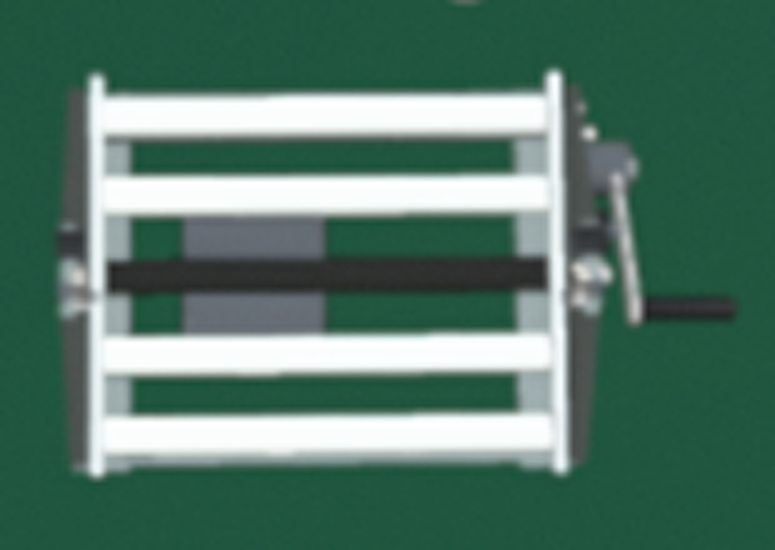

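The crops show the drum at a slight tilt. The sprocket is at far image (128,157). The press's forks are at about (209,200) on the left and (313,200) on the right, with the grip at (333,206). Next I'll fit the drum and the coarse press pose.

```bash
python3 - <<'E'
from h import *
i=cv2.imread('pics/top0.png');ci=env.camera_info("top")
hsv=cv2.cvtColor(i,cv2.COLOR_BGR2HSV)
m=((hsv[...,1]<45)&(hsv[...,2]>190)).astype(np.uint8)
mm=np.zeros_like(m);mm[150:270,110:170]=m[150:270,110:170]
n,l,s,c=cv2.connectedComponentsWithStats(mm)
k=1+np.argmax(s[1:,4]);print(s[k],c[k])
M=(l==k).astype(np.uint8); M=cv2.morphologyEx(M,cv2.MORPH_OPEN,np.ones((5,5),np.uint8))
r=cv2.minAreaRect(np.argwhere(M)[:,::-1].astype(np.float32));print(r)
c=np.array(r[0]);ys,xs=np.nonzero(M)
v=cv2.fitLine(np.c_[xs,ys].astype(np.float32),cv2.DIST_L2,0,.01,.01).ravel();print(v)
A=onz(ci,[c-45*v[:2]*np.sign(v[1]),c,c+45*v[:2]*np.sign(v[1])],0.060);print("axis pts",A)
d=A[0]-A[2];print("yaw of far dir",np.arctan2(d[1],d[0]))
# press rollers and others
mm=np.zeros_like(m);mm[155:245,200:330]=m[155:245,200:330]
for (x,y,z) in [(214.5,160,.12),(214.5,239.5,.12),(306,159.5,.12),(307,239.5,.12)]: print(onz(ci,[x,y],z))
f=lambda x,y:(195+x/5,145+y/5)
for n,p,z in [("forkL",(72,262),.19),("forkR",(592,258),.19),("blackL",(105,276),.085),("blackR",(548,273),.085),("grip in",(645,309),.131),("grip out",(735,308),.131),
 ("wL1",(105,116),.08),("wR1",(548,112),.08),("wL5",(105,436),.08),("wR5",(552,432),.08)]: print(n,onz(ci,f(*p),z).round(4))
# also scene camera
E
python3 - <<'E'
import cv2
i=cv2.imread('pics/scene0.png')
cv2.imwrite('pics/scene0a.png',cv2.resize(i[125:290,180:345],None,fx=3.6,fy=3.6,interpolation=cv2.INTER_CUBIC))
E
```

```text
[ 124  159   27  104 1328] [137.11822289 210.06400602]
((137.03286743164062, 209.57627868652344), (88.60240936279297, 14.824135780334473), 80.72740173339844)
[1.6089210e-01 9.8697197e-01 1.3707254e+02 2.0989157e+02]
axis pts [[0.59459252 0.39831423 0.06      ]
 [0.44062278 0.36581531 0.06      ]
 [0.28873319 0.33373374 0.06      ]]
yaw of far dir 0.20808804239943277
[[0.61414693 0.09949658 0.12      ]]
[[0.34759071 0.09010858 0.12      ]]
[[ 0.6254321 -0.2095852  0.12     ]]
[[ 0.35638927 -0.21849271  0.12      ]]
forkL [[0.484  0.1065 0.19  ]]
forkR [[ 0.4965 -0.2272  0.19  ]]
blackL [[0.4802 0.092  0.085 ]]
blackR [[ 0.4913 -0.212   0.085 ]]
grip in [[ 0.4669 -0.2716  0.131 ]]
grip out [[ 0.4693 -0.3318  0.131 ]]
wL1 [[0.591  0.0962 0.08  ]]
wR1 [[ 0.6032 -0.2103  0.08  ]]
wL5 [[0.3709 0.0885 0.08  ]]
wR5 [[ 0.3825 -0.2176  0.08  ]]
```

View pics/scene0a.png

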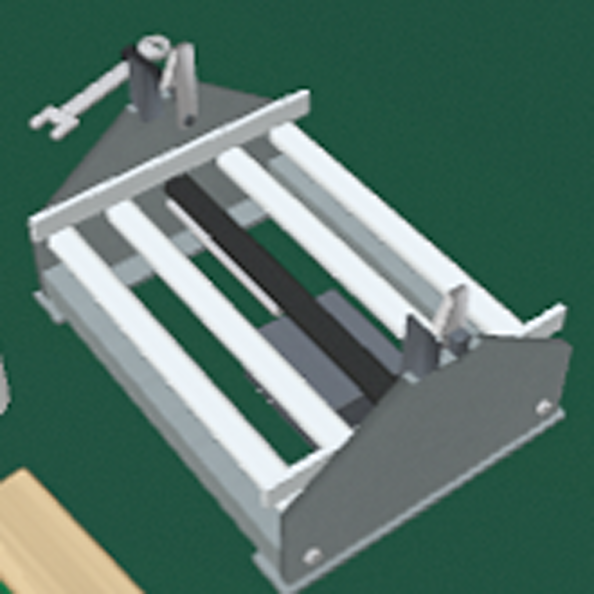

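The coarse press pose is a centre near (0.486, -0.060) with yaw about +0.037. The grip at (0.468, -0.302) matches what the press pose predicts. Next I'll plan the moves, with a wrist view of the press on the way.

```bash
cat >> h.py <<'E'
def pose():
    s=env.state(); return np.array(s["tcp_pos"]),R.from_quat(s["ee_rot"])
def down(psi):
    # tool x down, tool z at yaw psi
    x=np.array([0,0,-1.]);z=np.array([np.cos(psi),np.sin(psi),0]);y=np.cross(z,x)
    return R.from_matrix(np.c_[x,y,z])
def plan(p1,r1,n,p0=None,r0=None):
    """rows: turn then per-row shifts, interpolated; shift in axes before turn"""
    p,r=pose()
    if p0 is not None:p=np.array(p0)
    if r0 is not None:r=r0
    d=(r.inv()*r1).as_rotvec()/n
    dp=(np.array(p1)-p)/n
    rows=[]
    for k in range(n):
        rows.append(np.r_[d,r.inv().apply(dp)].round(4).tolist()); r=r*R.from_rotvec(d)
    return rows
def show():
    s=env.state();p,r=pose();M=r.as_matrix()
    print("t",round(s["t"],2),"tcp",p.round(4),"x",M[:,0].round(3),"z",M[:,2].round(3),"psi",round(np.arctan2(M[1,2],M[0,2]),4),"F",s["force"].round(1),"T",s["wrist_torque"].round(2),"op",round(s["opening"],3),"q",s["joint_pos"].round(3))
E
python3 - <<'E'
from h import *
show();p,r=pose()
ci=env.camera_info("wrist");c,D=ray(ci,[[256,192]])
print("cam in tool",r.inv().apply(c-p),r.inv().apply(np.array(ci["R"])))
print(r.as_matrix().round(3))
E
```

```text
t 0.15 tcp [ 0.1647 -0.6024  0.2304] x [-0.     0.002 -1.   ] z [ 0.264 -0.965 -0.002] psi -1.304 F [0.8 0.5 1.2] T [0.06 0.04 0.02] op 1.0 q [-1.43   0.221  1.527  0.     1.395 -0.126]
cam in tool [-1.42030358e-01  6.54749261e-02 -8.07931611e-05] [[ 8.87678045e-04  2.06252282e-04  9.99999585e-01]
 [-2.57609958e-01 -9.66248895e-01  4.27965921e-04]
 [ 9.66248582e-01 -2.57610231e-01 -8.04585288e-04]]
[[-0.     0.965  0.264]
 [ 0.002  0.264 -0.965]
 [-1.     0.    -0.002]]
```

Run:
```python
from h import *
for r in plan([.47,-.03,.38],down(.04),12): print(r)
```

```text
[-0.112, -0.0001, -0.0001, -0.0124, 0.0371, -0.0393]
[-0.112, -0.0001, -0.0001, -0.0124, 0.0413, -0.0349]
[-0.112, -0.0001, -0.0001, -0.0124, 0.0449, -0.0301]
[-0.112, -0.0001, -0.0001, -0.0124, 0.048, -0.0249]
[-0.112, -0.0001, -0.0001, -0.0124, 0.0505, -0.0194]
[-0.112, -0.0001, -0.0001, -0.0124, 0.0523, -0.0136]
[-0.112, -0.0001, -0.0001, -0.0124, 0.0535, -0.0077]
[-0.112, -0.0001, -0.0001, -0.0124, 0.054, -0.0016]
[-0.112, -0.0001, -0.0001, -0.0124, 0.0539, 0.0044]
[-0.112, -0.0001, -0.0001, -0.0125, 0.0531, 0.0104]
[-0.112, -0.0001, -0.0001, -0.0125, 0.0516, 0.0163]
[-0.112, -0.0001, -0.0001, -0.0125, 0.0494, 0.0219]
```

Request:
{"api": "arm_command", "payload": {
  "increments": [
    [-0.112, 0, 0, -0.0124, 0.037, -0.039, 0.0854],
    [-0.112, 0, 0, -0.0124, 0.041, -0.035, 0.0854],
    [-0.112, 0, 0, -0.0124, 0.045, -0.03, 0.0854],
    [-0.112, 0, 0, -0.0124, 0.048, -0.025, 0.0854],
    [-0.112, 0, 0, -0.0124, 0.0505, -0.019, 0.0854],
    [-0.112, 0, 0, -0.0124, 0.052, -0.014, 0.0854],
    [-0.112, 0, 0, -0.0124, 0.0535, -0.008, 0.0854],
    [-0.112, 0, 0, -0.0124, 0.054, -0.002, 0.0854],
    [-0.112, 0, 0, -0.0124, 0.054, 0.004, 0.0854],
    [-0.112, 0, 0, -0.0125, 0.053, 0.01, 0.0854]
  ]
}}

```text
t: 1.4
tcp_pos: [0.4176, -0.1239, 0.3558]
ee_rot: [0.064, 0.704, -0.064, 0.704]
force: [0.6, -0.5, 0.1]
opening: 0.998
```

Request:
{"api": "arm_command", "payload": {
  "increments": [
    [-0.112, 0, 0, -0.0125, 0.0516, 0.016, 0.0854],
    [-0.112, 0, 0, -0.0125, 0.049, 0.022, 0.0854],
    [0, 0, 0, 0, 0, 0, 0.0854]
  ]
}}

```text
t: 1.78
tcp_pos: [0.469, -0.0274, 0.3811]
ee_rot: [-0.016, 0.706, 0.017, 0.707]
force: [0.5, 0.0, -0.4]
opening: 0.998
```

Run:
```python
from h import *
import pickle
show()
ci=env.camera_info("wrist");f=env.grab_frame("wrist");cv2.imwrite("pics/w1.png",f[:,:,::-1]);pickle.dump(ci,open("w1.pkl","wb"))
cv2.imwrite("pics/w1b.png",cv2.resize(f[:,:,::-1],(800,600),interpolation=cv2.INTER_CUBIC))
```

```text
t 1.77 tcp [ 0.469  -0.0274  0.3811] x [ 0.001  0.001 -1.   ] z [0.999 0.047 0.001] psi 0.0466 F [ 0.5  0.  -0.4] T [0.01 0.   0.03] op 0.998 q [-2.270e-01 -2.140e-01  1.686e+00  1.000e-03  1.668e+00 -2.740e-01]
```

View pics/w1b.png

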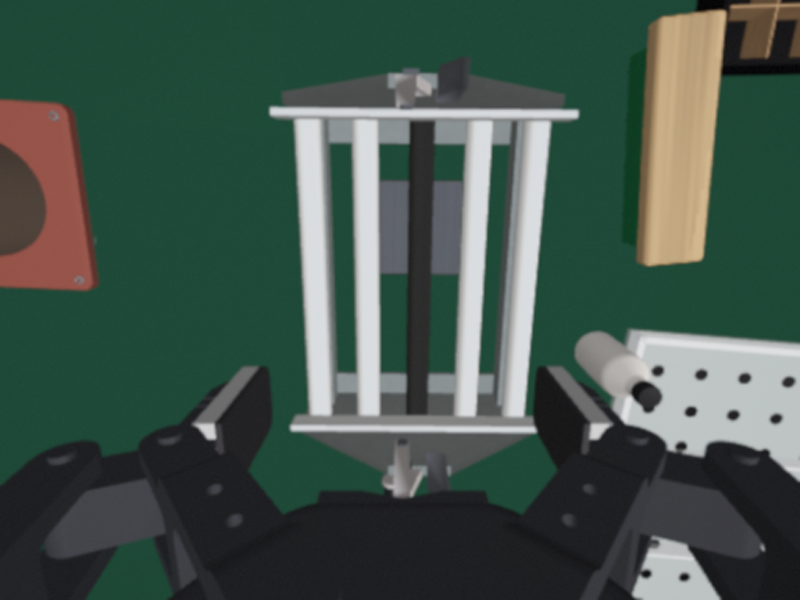

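The wrist view over the press shows the left fork at the top, with its jaw at (410,88) and prong at (453,78) in the 800-px picture. The right fork is at the bottom, around (402–437, 465). I'll zoom in on both forks.

Run:
```python
from h import *
import pickle
i=cv2.imread("pics/w1.png");ci=pickle.load(open("w1.pkl","rb"))
a=cv2.resize(i[30:80,225:325],None,fx=8,fy=8,interpolation=cv2.INTER_CUBIC)[:300]
a=cv2.resize(i[35:72,225:325],None,fx=8,fy=8,interpolation=cv2.INTER_CUBIC)
b=cv2.resize(i[278:315,225:325],None,fx=8,fy=8,interpolation=cv2.INTER_CUBIC)
cv2.imwrite("pics/w1c.png",np.r_[a,b])
c=np.array([.4865,-.060]);yaw=.0365
Rz=np.array([[np.cos(yaw),-np.sin(yaw)],[np.sin(yaw),np.cos(yaw)]])
def P(x,y,z): return np.r_[c+Rz@[x,y],z]
for n,q in dict(seatL=(0,.166,.165),seatR=(0,-.166,.165),prL=(.007,.166,.165),prTopL=(.015,.17,.205),prTopR=(.015,-.17,.205),rL=(0,.15,.085),rR=(0,-.15,.085)).items():
    u=proj(ci,P(*q))[0]; print(n,u.round(1),"crop",((u-[225,35])*8).round(),((u-[225,278])*8).round()+[0,296])
```

```text
seatL [271.7  58.7] crop [374. 190.] [  374. -1458.]
seatR [266.4 303.2] crop [ 331. 2146.] [331. 498.]
prL [277.7  58.8] crop [421. 190.] [  421. -1458.]
prTopL [288.4  46.6] crop [507.  93.] [  507. -1555.]
prTopR [278.5 325.1] crop [ 428. 2321.] [428. 673.]
rL [268.6  82. ] crop [349. 376.] [  349. -1272.]
rR [265.  265.8] crop [ 320. 1846.] [320. 198.]
```

View pics/w1c.png

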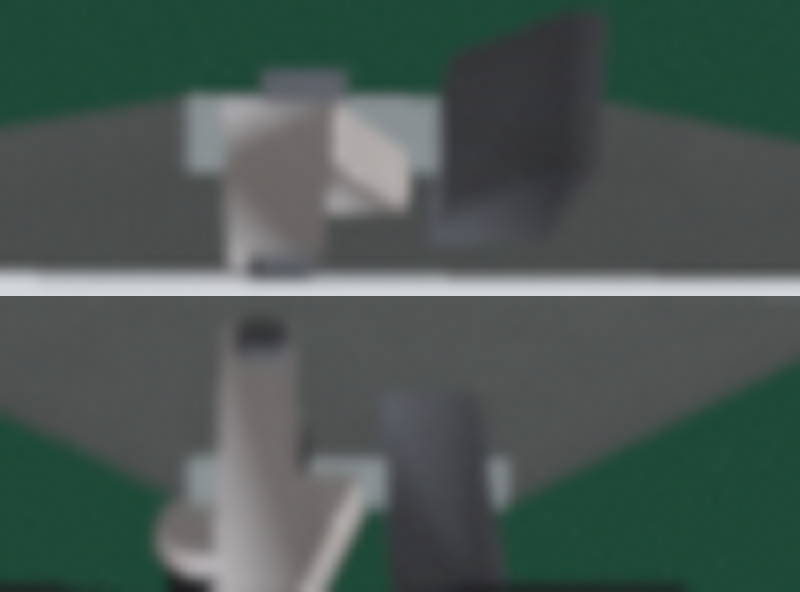

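The fork edges agree with the press pose to within about 1–2 mm. I'll use (0.487, -0.061) and yaw 0.037, and move over the roller next.

Run:
```python
from h import *
for r in plan([.441,.366,.26],down(1.779),10): print(r)
```

```text
[-0.1736, -0.0, -0.0, 0.012, 0.0396, -0.001]
[-0.1736, -0.0, -0.0, 0.012, 0.0392, 0.0059]
[-0.1736, -0.0, -0.0, 0.012, 0.0376, 0.0125]
[-0.1736, -0.0, -0.0, 0.012, 0.0348, 0.0188]
[-0.1736, -0.0, -0.0, 0.012, 0.0311, 0.0246]
[-0.1736, -0.0, -0.0, 0.012, 0.0264, 0.0296]
[-0.1736, -0.0, -0.0, 0.012, 0.0209, 0.0337]
[-0.1736, -0.0, -0.0, 0.012, 0.0147, 0.0368]
[-0.1736, -0.0, -0.0, 0.012, 0.0082, 0.0387]
[-0.1736, -0.0, -0.0, 0.012, 0.0014, 0.0396]
```

Request:
{"api": "arm_command", "payload": {
  "increments": [
    [-0.1736, 0, 0, 0.012, 0.0396, -0.001, 0.0854],
    [-0.1736, 0, 0, 0.012, 0.039, 0.006, 0.0854],
    [-0.1736, 0, 0, 0.012, 0.0376, 0.0125, 0.0854],
    [-0.1736, 0, 0, 0.012, 0.035, 0.019, 0.0854],
    [-0.1736, 0, 0, 0.012, 0.031, 0.0246, 0.0854],
    [-0.1736, 0, 0, 0.012, 0.0264, 0.0296, 0.0854],
    [-0.1736, 0, 0, 0.012, 0.021, 0.0337, 0.0854],
    [-0.1736, 0, 0, 0.012, 0.0147, 0.0368, 0.0854],
    [-0.1736, 0, 0, 0.012, 0.008, 0.0387, 0.0854],
    [-0.1736, 0, 0, 0.012, 0.0014, 0.0396, 0.0854]
  ]
}}

```text
t: 3.08
tcp_pos: [0.4426, 0.3644, 0.2594]
ee_rot: [0.549, -0.446, -0.549, -0.445]
force: [0.2, -0.2, 0.4]
opening: 1.003
```

Request:
{"api": "arm_command", "payload": {
  "increments": [
    [0, 0, 0, 0, 0, 0, 0.0854],
    [0, 0, 0, 0, 0, 0, 0.0854]
  ]
}}

```text
t: 3.32
tcp_pos: [0.4426, 0.3634, 0.2601]
ee_rot: [0.548, -0.447, -0.548, -0.447]
force: [-0.3, 0.4, 0.8]
opening: 0.998
```

Run:
```python
from h import *
import pickle
show()
ci=env.camera_info("wrist");f=env.grab_frame("wrist");cv2.imwrite("pics/w2.png",f[:,:,::-1]);pickle.dump(ci,open("w2.pkl","wb"))
```

```text
t 3.33 tcp [0.4426 0.3634 0.2601] x [-0.001 -0.001 -1.   ] z [-0.201  0.98  -0.001] psi 1.7729 F [-0.3  0.4  0.8] T [ 0.03 -0.04 -0.04] op 0.998 q [ 5.500e-01  7.900e-02  1.630e+00 -1.000e-03  1.433e+00 -1.223e+00]
```

View pics/w2.png

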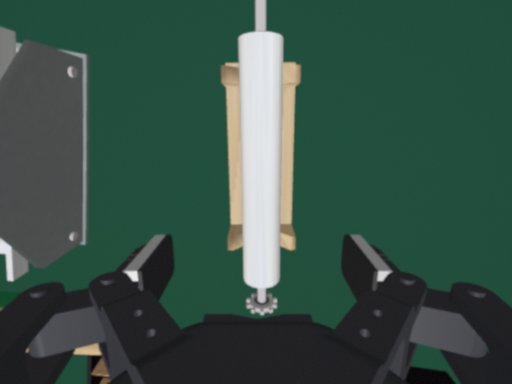

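The wrist view shows the drum from the plain end at (261,35) to the sprocket at (262,302), centred between the fingers. Next is a fit of its axis.

Run:
```python
from h import *
import pickle
i=cv2.imread("pics/w2.png");ci=pickle.load(open("w2.pkl","rb"))
hsv=cv2.cvtColor(i,cv2.COLOR_BGR2HSV)
m=((hsv[...,1]<40)&(hsv[...,2]>150)).astype(np.uint8)
L=[];Rr=[];
for v in range(50,275,5):
    u=np.nonzero(m[v,225:305])[0]+225
    L.append((u.min()-.5,v));Rr.append((u.max()+.5,v))
L=np.array(L);Rr=np.array(Rr)
# tangent planes: camera centre; edges are tangents to cylinder; use mid of unit rays -> plane through axis
c,DL=ray(ci,L);_,DR=ray(ci,Rr)
DL/=np.linalg.norm(DL,axis=1)[:,None];DR/=np.linalg.norm(DR,axis=1)[:,None]
D=DL+DR
A=c+D*((.058-c[2])/D[:,2])[:,None]
l=cv2.fitLine(A[:,:2].astype(np.float32),cv2.DIST_L2,0,.001,.001).ravel();l=l*np.sign(l[0]) if l[0]<0 else l
print("dir yaw",np.arctan2(l[1],l[0]),"pt",l[2:])
# ends: stub-drum edges rows at column; sprocket row
def at(u,v,z):return onz(ci,[u,v],z)[0]
col=m[:, 255:268].sum(1)
g=i[:,261].astype(int).sum(1);print([ (v,g[v]) for v in list(range(28,42))+list(range(276,310))])
w=[(v,int(m[v,225:305].sum())) for v in list(range(28,42))+list(range(276,292))];print(w)
```

```text
dir yaw 0.20664452 pt [0.432359  0.3657267]
[(28, np.int64(583)), (29, np.int64(581)), (30, np.int64(568)), (31, np.int64(584)), (32, np.int64(663)), (33, np.int64(687)), (34, np.int64(688)), (35, np.int64(687)), (36, np.int64(689)), (37, np.int64(688)), (38, np.int64(690)), (39, np.int64(690)), (40, np.int64(689)), (41, np.int64(690)), (276, np.int64(687)), (277, np.int64(688)), (278, np.int64(688)), (279, np.int64(687)), (280, np.int64(688)), (281, np.int64(689)), (282, np.int64(687)), (283, np.int64(689)), (284, np.int64(688)), (285, np.int64(689)), (286, np.int64(687)), (287, np.int64(670)), (288, np.int64(633)), (289, np.int64(603)), (290, np.int64(594)), (291, np.int64(595)), (292, np.int64(594)), (293, np.int64(594)), (294, np.int64(594)), (295, np.int64(594)), (296, np.int64(593)), (297, np.int64(592)), (298, np.int64(594)), (299, np.int64(592)), (300, np.int64(592)), (301, np.int64(568)), (302, np.int64(475)), (303, np.int64(303)), (304, np.int64(246)), (305, np.int64(297)), (306, np.int64(329)), (307, np.int64(352)), (308, np.int64(382)), (309, np.int64(400))]
[(28, 10), (29, 10), (30, 10), (31, 15), (32, 27), (33, 33), (34, 38), (35, 40), (36, 42), (37, 44), (38, 45), (39, 44), (40, 44), (41, 44), (276, 35), (277, 35), (278, 35), (279, 35), (280, 35), (281, 33), (282, 33), (283, 31), (284, 29), (285, 25), (286, 22), (287, 18), (288, 10), (289, 8), (290, 8), (291, 8)]
```

Run:
```python
from h import *
import pickle
ci=pickle.load(open("w2.pkl","rb"))
a=onz(ci,[(261,31.5),(261.5,287.5)],.083);print(a,np.linalg.norm(a[0]-a[1]),a.mean(0))
yaw=.2066;l=np.array([np.cos(yaw),np.sin(yaw)]);p0=np.array([.43236,.36573])
s=(a.mean(0)[:2]-p0)@l;c=p0+s*l;print("roller mid",c)
psi=yaw+np.pi/2
p,r=pose()
for row in plan(np.r_[c,.14],down(psi),3):print(row)
for row in plan(np.r_[c,.039],down(psi),1,p0=np.r_[c,.14],r0=down(psi)):print(row)
```

```text
[[0.2953431  0.33727255 0.083     ]
 [0.58666069 0.39876156 0.083     ]] 0.29773618985950073 [0.44100189 0.36801705 0.083     ]
roller mid [0.44109742 0.36756128]
[-0.0015, -0.0002, 0.0, 0.0402, 0.0003, 0.0015]
[-0.0015, -0.0002, 0.0, 0.0402, 0.0003, 0.0015]
[-0.0015, -0.0002, 0.0, 0.0402, 0.0003, 0.0015]
[0.0, 0.0, 0.0, 0.101, 0.0, 0.0]
```

Request:
{"api": "arm_command", "payload": {
  "increments": [
    [-0.0015, 0, 0, 0.045, 0.0003, 0.0015, 0.0854],
    [-0.0015, 0, 0, 0.045, 0.0003, 0.0015, 0.0854],
    [-0.0015, 0, 0, 0.045, 0.0003, 0.0015, 0.0854],
    [0, 0, 0, 0.045, 0, 0, 0.0854],
    [0, 0, 0, 0.03, 0, 0, 0.0854],
    [0, 0, 0, 0.0135, 0, 0, 0.0854],
    [0, 0, 0, 0, 0, 0, 0.0854]
  ]
}}

```text
t: 4.25
tcp_pos: [0.4407, 0.3682, 0.0369]
ee_rot: [-0.549, 0.446, 0.549, 0.445]
force: [0.7, -0.4, -0.4]
opening: 0.999
```

Run:
```python
from h import *
show()
```

```text
t 4.25 tcp [0.4407 0.3682 0.0369] x [-0.001 -0.    -1.   ] z [-0.207  0.978 -0.   ] psi 1.7788 F [ 0.7 -0.4 -0.4] T [ 0.02  0.03 -0.02] op 0.999 q [ 0.559  0.32   1.8   -0.     1.022 -1.22 ]
```

Now close with 100 N.

Request:
{"api": "arm_command", "payload": {
  "increments": [
    [0, 0, 0, 0, 0, 0, 0.04],
    [0, 0, 0, 0, 0, 0, 0.04],
    [0, 0, 0, 0, 0, 0, 0.04],
    [0, 0, 0, 0, 0, 0, 0.04],
    [0, 0, 0, 0, 0, 0, 0.04],
    [0, 0, 0, 0, 0, 0, 0.04]
  ],
  "force": 100
}}

```text
t: 5.0
tcp_pos: [0.4425, 0.3679, 0.0396]
ee_rot: [0.551, -0.444, -0.548, -0.445]
force: [0.1, -10.7, 11.2]
opening: 0.556
```

Run:
```python
from h import *
show()
```

```text
t 5.0 tcp [0.4425 0.3679 0.0396] x [ 0.003 -0.002 -1.   ] z [-0.209  0.978 -0.003] psi 1.7813 F [  0.1 -10.7  11.2] T [-1.65 -0.02  0.23] op 0.556 q [ 0.559  0.317  1.799 -0.004  1.024 -1.221]
```

Run:
```python
from h import *
f=env.grab_frame("wrist");cv2.imwrite("pics/w3.png",f[:,:,::-1])
```

```text
(no output)
```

View pics/w3.png

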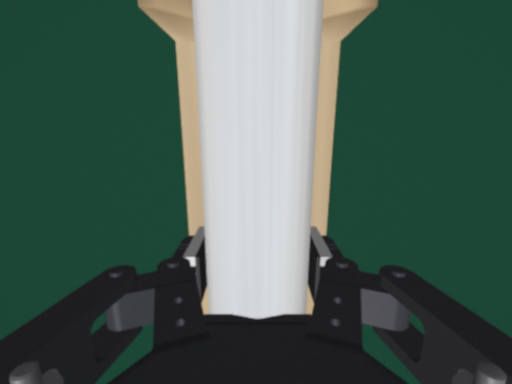

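The view shows the drum held symmetrically between the pads at about (203,260) and (318,260). Lifting.

Request:
{"api": "arm_command", "payload": {
  "increments": [
    [0, 0, 0, -0.02, 0, 0, 0.04],
    [0, 0, 0, -0.04, 0, 0, 0.04],
    [0, 0, 0, -0.05, 0, 0, 0.04],
    [0, 0, 0, -0.05, 0, 0, 0.04],
    [0, 0, 0, 0, 0, 0, 0.04],
    [0, 0, 0, 0, 0, 0, 0.04]
  ]
}}

```text
t: 5.8
tcp_pos: [0.4398, 0.3689, 0.1965]
ee_rot: [-0.55, 0.445, 0.55, 0.445]
force: [-0.6, -0.3, -3.9]
opening: 0.554
```

Run:
```python
from h import *
import pickle
show()
for n in("wrist","scene"):
    ci=env.camera_info(n);f=env.grab_frame(n);cv2.imwrite(f"pics/{n}4.png",f[:,:,::-1]);pickle.dump(ci,open(f"{n}4.pkl","wb"))
```

```text
t 5.8 tcp [0.4398 0.3689 0.1965] x [-0.001 -0.    -1.   ] z [-0.208  0.978 -0.   ] psi 1.7808 F [-0.6 -0.3 -3.9] T [0.01 0.   0.01] op 0.554 q [ 0.561  0.127  1.699  0.     1.316 -1.22 ]
```

View pics/scene4.png

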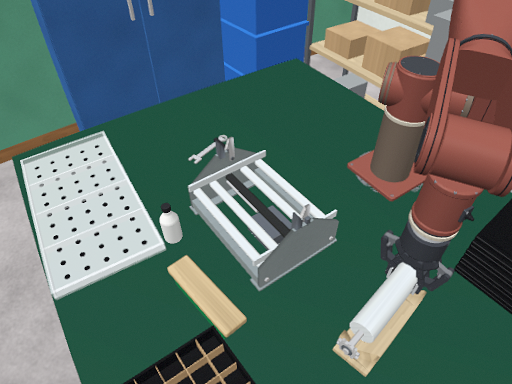

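View pics/wrist4.png

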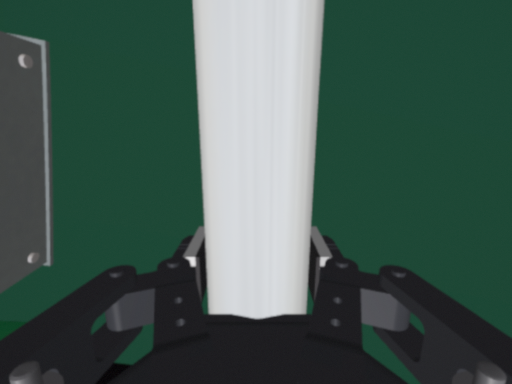

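Run:
```python
from h import *
for r in plan([.487,-.061,.32],down(.037),12): print(r)
```

```text
[0.1453, -0.0004, -0.0001, -0.0104, 0.0036, -0.0358]
[0.1453, -0.0004, -0.0001, -0.0104, -0.0016, -0.036]
[0.1453, -0.0004, -0.0001, -0.0104, -0.0068, -0.0354]
[0.1453, -0.0004, -0.0001, -0.0104, -0.0119, -0.034]
[0.1453, -0.0004, -0.0001, -0.0104, -0.0167, -0.0319]
[0.1453, -0.0004, -0.0001, -0.0104, -0.0211, -0.0292]
[0.1453, -0.0004, -0.0001, -0.0104, -0.0251, -0.0258]
[0.1453, -0.0004, -0.0001, -0.0105, -0.0286, -0.0219]
[0.1453, -0.0004, -0.0001, -0.0105, -0.0315, -0.0175]
[0.1453, -0.0004, -0.0001, -0.0105, -0.0337, -0.0127]
[0.1453, -0.0004, -0.0001, -0.0105, -0.0352, -0.0077]
[0.1453, -0.0004, -0.0001, -0.0105, -0.0359, -0.0026]
```

Request:
{"api": "arm_command", "payload": {
  "increments": [
    [0.1453, 0, 0, -0.032, 0.0036, -0.036, 0.04],
    [0.1453, 0, 0, -0.032, -0.0016, -0.036, 0.04],
    [0.1453, 0, 0, -0.032, -0.007, -0.0354, 0.04],
    [0.1453, 0, 0, -0.028, -0.012, -0.034, 0.04],
    [0.1453, 0, 0, 0, -0.0167, -0.032, 0.04],
    [0.1453, 0, 0, 0, -0.021, -0.029, 0.04],
    [0.1453, 0, 0, 0, -0.025, -0.026, 0.04],
    [0.1453, 0, 0, 0, -0.0286, -0.022, 0.04],
    [0.1453, 0, 0, 0, -0.0315, -0.0175, 0.04],
    [0.1453, 0, 0, 0, -0.0337, -0.0127, 0.04]
  ]
}}

```text
t: 7.15
tcp_pos: [0.4792, 0.0098, 0.3188]
ee_rot: [-0.113, 0.699, 0.114, 0.697]
force: [0.0, 0.3, -3.3]
opening: 0.555
```

Request:
{"api": "arm_command", "payload": {
  "increments": [
    [0.1453, 0, 0, 0, -0.035, -0.0077, 0.04],
    [0.1453, 0, 0, 0, -0.036, -0.0026, 0.04],
    [0, 0, 0, 0, 0, 0, 0.04],
    [0, 0, 0, 0, 0, 0, 0.04]
  ]
}}

```text
t: 7.65
tcp_pos: [0.4874, -0.0603, 0.3194]
ee_rot: [-0.013, 0.708, 0.014, 0.706]
force: [0.1, 0.1, -4.4]
opening: 0.557
```

Run:
```python
from h import *
import pickle
show()
for n in("wrist","scene","top"):
    ci=env.camera_info(n);f=env.grab_frame(n);cv2.imwrite(f"pics/{n}5.png",f[:,:,::-1]);pickle.dump(ci,open(f"{n}5.pkl","wb"))
p,r=pose()
for row in plan([.487,-.061,p[2]-.06],down(.037),2):print(row)
```

```text
t 7.65 tcp [ 0.4874 -0.0603  0.3194] x [-0.003  0.001 -1.   ] z [ 0.999  0.038 -0.003] psi 0.0376 F [ 0.1  0.1 -4.4] T [ 0.05  0.01 -0.01] op 0.557 q [-2.840e-01 -1.480e-01  1.741e+00  1.000e-03  1.551e+00 -3.220e-01]
[0.0009, -0.0004, -0.0003, 0.03, -0.0006, -0.0004]
[0.0009, -0.0004, -0.0003, 0.03, -0.0006, -0.0004]
```

View pics/scene5.png

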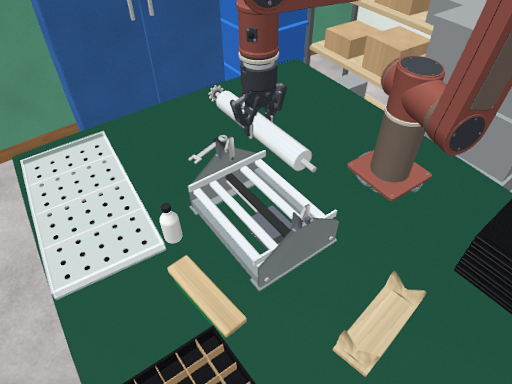

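View pics/wrist5.png

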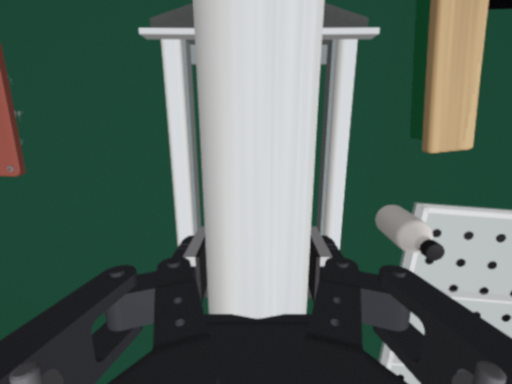

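View pics/top5.png

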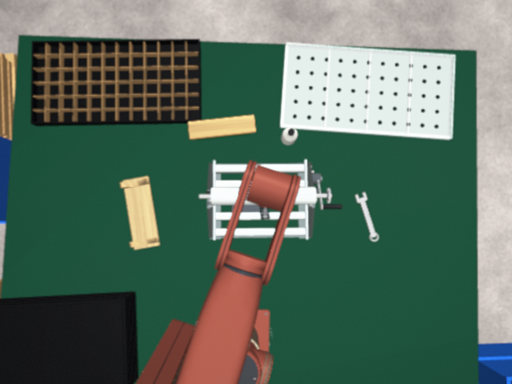

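The sprocket end is now on the tensioner (-y) side, at (327,196) in the top view, with the plain stub at (205,196). I'll check the axis alignment from the top view before lowering.

Run:
```python
from h import *
import pickle
i=cv2.imread("pics/top5.png");ci=pickle.load(open("top5.pkl","rb"))
a=cv2.resize(i[182:212,195:235],None,fx=12,fy=12,interpolation=cv2.INTER_CUBIC);b=cv2.resize(i[182:212,300:340],None,fx=12,fy=12,interpolation=cv2.INTER_CUBIC)
cv2.imwrite("pics/top5c.png",np.r_[a,b][:600]) if False else cv2.imwrite("pics/top5c.png",np.r_[cv2.resize(a,None,fx=.8,fy=.8),cv2.resize(b,None,fx=.8,fy=.8)])
yaw=.0375
p=np.array([.4874,-.0603]);y=np.array([-np.sin(yaw),np.cos(yaw)])
for s in(.185,.16,-.16,-.18,-.19): print(s,proj(ci,np.r_[p+s*y,.338])[0])
```

```text
0.185 [199.07679917 195.83925147]
0.16 [207.74474741 195.77309632]
-0.16 [318.25766315 194.93119592]
-0.18 [325.13924607 194.87886636]
-0.19 [328.5789735  194.85271386]
```

View pics/top5c.png

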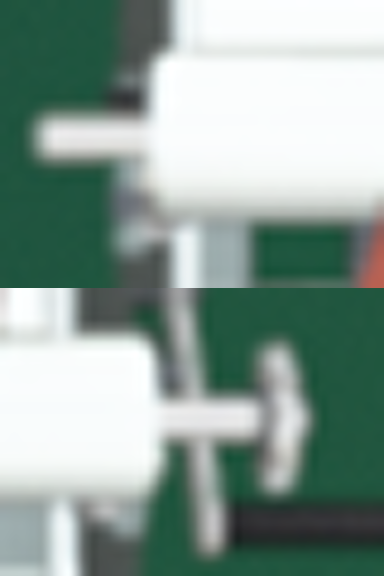

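Request:
{"api": "arm_command", "payload": {
  "increments": [
    [0.001, 0, 0, 0.04, -0.0006, -0.0002, 0.04],
    [0, 0, 0, 0.04, 0, 0, 0.04],
    [0, 0, 0, 0.03, 0, 0, 0.04],
    [0, 0, 0, 0.02, 0, 0, 0.04],
    [0, 0, 0, 0, 0, 0, 0.04]
  ]
}}

```text
t: 8.43
tcp_pos: [0.4866, -0.0602, 0.1892]
ee_rot: [-0.013, 0.708, 0.014, 0.706]
force: [0.0, -0.3, -3.4]
opening: 0.555
```

Run:
```python
from h import *
import pickle
show()
for n in("scene",):
    f=env.grab_frame(n);cv2.imwrite(f"pics/{n}6.png",cv2.resize(f[70:230,170:350,::-1],None,fx=3.6,fy=3.6,interpolation=cv2.INTER_CUBIC))
```

```text
t 8.43 tcp [ 0.4866 -0.0602  0.1892] x [-0.003  0.001 -1.   ] z [ 0.999  0.038 -0.003] psi 0.0376 F [ 0.  -0.3 -3.4] T [ 0.07 -0.    0.05] op 0.555 q [-0.284 -0.068  1.913  0.     1.3   -0.322]
```

View pics/scene6.png

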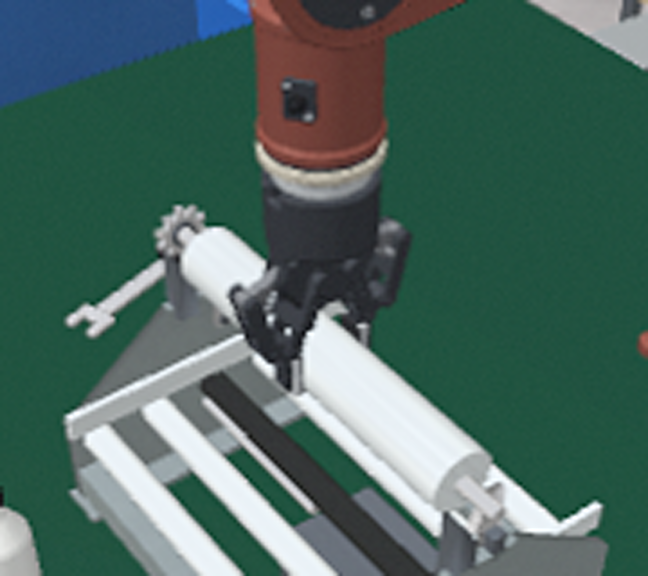

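The view shows the stubs poised just over the mouths (plain stub at about (475,495)). I'll lower gently and watch the force.

Request:
{"api": "arm_command", "payload": {
  "increments": [
    [0, 0, 0, 0.008, 0, 0, 0.04],
    [0, 0, 0, 0.008, 0, 0, 0.04],
    [0, 0, 0, 0.005, 0, 0, 0.04],
    [0, 0, 0, 0, 0, 0, 0.04]
  ]
}}

```text
t: 8.98
tcp_pos: [0.4908, -0.0618, 0.1716]
ee_rot: [-0.013, 0.704, 0.012, 0.71]
force: [7.9, -0.2, -2.3]
opening: 0.555
```

Run:
```python
from h import *
show()
```

```text
t 8.97 tcp [ 0.4908 -0.0618  0.1716] x [ 0.008 -0.001 -1.   ] z [0.999 0.036 0.007] psi 0.0359 F [ 7.9 -0.2 -2.3] T [-0.09 -1.22  0.07] op 0.555 q [-2.850e-01 -4.800e-02  1.929e+00  1.000e-03  1.254e+00 -3.220e-01]
```

Request:
{"api": "arm_command", "payload": {
  "increments": [
    [0, 0, 0, 0.006, 0, 0.002, 0.04],
    [0, 0, 0, 0.006, 0, 0, 0.04],
    [0, 0, 0, 0.005, 0, 0, 0.04]
  ]
}}

```text
t: 9.35
tcp_pos: [0.4896, -0.0618, 0.1547]
ee_rot: [-0.013, 0.707, 0.012, 0.707]
force: [-11.2, -1.7, 14.3]
opening: 0.558
```

Run:
```python
from h import *
show()
```

```text
t 9.35 tcp [ 0.4896 -0.0618  0.1547] x [-0.    -0.001 -1.   ] z [ 0.999  0.035 -0.   ] psi 0.0345 F [-11.2  -1.7  14.3] T [-1.65  1.64 -0.77] op 0.558 q [-2.850e-01 -2.600e-02  1.941e+00 -1.000e-03  1.227e+00 -3.190e-01]
```

Request:
{"api": "arm_command", "payload": {
  "increments": [
    [0, 0, 0, 0.005, 0, -0.001, 0.04],
    [0, 0, 0, 0.005, 0, 0, 0.04],
    [0, 0, 0, 0, 0, 0, 0.04]
  ]
}}

```text
t: 9.72
tcp_pos: [0.4896, -0.0617, 0.1463]
ee_rot: [-0.014, 0.706, 0.013, 0.707]
force: [-10.2, 2.2, 20.9]
opening: 0.555
```

Run:
```python
from h import *
show()
for n in("scene","top"):
    f=env.grab_frame(n);cv2.imwrite(f"pics/{n}7.png",f[:,:,::-1])
i=cv2.imread("pics/scene7.png");cv2.imwrite(f"pics/scene7a.png",cv2.resize(i[115:260,180:350],None,fx=4,fy=4,interpolation=cv2.INTER_CUBIC))
```

```text
t 9.72 tcp [ 0.4896 -0.0617  0.1463] x [ 0.001 -0.001 -1.   ] z [0.999 0.037 0.001] psi 0.0371 F [-10.2   2.2  20.9] T [0.08 1.75 0.14] op 0.555 q [-2.850e-01 -1.800e-02  1.949e+00 -1.000e-03  1.208e+00 -3.220e-01]
```

View pics/scene7a.png

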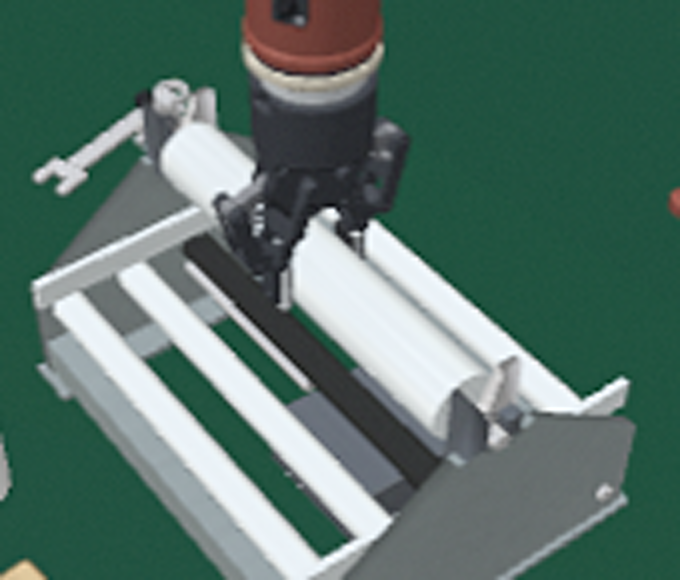

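TCP z is 0.1463, which puts the axis at about 0.1647, and the load is even on both ends, so it looks home. A bit more push will show whether it is bottomed.

Request:
{"api": "arm_command", "payload": {
  "increments": [
    [0, 0, 0, 0.003, 0, -0.0015, 0.04],
    [0, 0, 0, 0, 0, 0, 0.04]
  ]
}}

```text
t: 10.07
tcp_pos: [0.4897, -0.0617, 0.1461]
ee_rot: [-0.014, 0.705, 0.013, 0.709]
force: [-14.0, 4.1, 36.3]
opening: 0.557
```

Run:
```python
from h import *
show()
```

```text
t 10.07 tcp [ 0.4897 -0.0617  0.1461] x [ 0.005 -0.002 -1.   ] z [0.999 0.037 0.005] psi 0.0373 F [-14.    4.1  36.3] T [0.48 2.25 0.19] op 0.557 q [-0.285 -0.02   1.952 -0.     1.204 -0.322]
```

It is bottomed: +15 N with no further travel. Unload, then open.

Request:
{"api": "arm_command", "payload": {
  "increments": [
    [0, 0, 0, -0.004, 0, 0, 0.04],
    [0, 0, 0, -0.003, 0, 0, 0.04],
    [0, 0, 0, 0, 0, 0, 0.04]
  ],
  "force": 60
}}

```text
t: 10.45
tcp_pos: [0.4874, -0.0613, 0.1466]
ee_rot: [-0.013, 0.707, 0.013, 0.707]
force: [0.6, 0.0, 1.1]
opening: 0.555
```

Run:
```python
from h import *
show()
```

```text
t 10.45 tcp [ 0.4874 -0.0613  0.1466] x [ 0. -0. -1.] z [0.999 0.036 0.   ] psi 0.0363 F [0.6 0.  1.1] T [-0.19 -0.13  0.23] op 0.555 q [-0.286 -0.022  1.953  0.     1.21  -0.322]
```

Nearly force-free at (0.4874, -0.0613), which agrees with the measured press pose. I'll release and back up.

Request:
{"api": "arm_command", "payload": {
  "increments": [
    [0, 0, 0, 0, 0, 0, 0.0854],
    [0, 0, 0, 0, 0, 0, 0.0854],
    [0, 0, 0, 0, 0, 0, 0.0854],
    [0, 0, 0, 0, 0, 0, 0.0854],
    [0, 0, 0, -0.02, 0, 0, 0.0854],
    [0, 0, 0, -0.04, 0, 0, 0.0854],
    [0, 0, 0, -0.06, 0, 0, 0.0854],
    [0, 0, 0, -0.06, 0, 0, 0.0854],
    [0, 0, 0, -0.05, 0, 0, 0.0854],
    [0, 0, 0, 0, 0, 0, 0.0854]
  ]
}}

```text
t: 11.7
tcp_pos: [0.4891, -0.0618, 0.3824]
ee_rot: [-0.014, 0.704, 0.012, 0.71]
force: [-0.3, -0.1, 0.0]
opening: 1.0
```

Run:
```python
from h import *
import pickle
show()
for n in("scene","top","wrist"):
    ci=env.camera_info(n);f=env.grab_frame(n);cv2.imwrite(f"pics/{n}8.png",f[:,:,::-1]);pickle.dump(ci,open(f"{n}8.pkl","wb"))
i=cv2.imread("pics/scene8.png");cv2.imwrite(f"pics/scene8a.png",cv2.resize(i[120:260,185:345],None,fx=4.2,fy=4.2,interpolation=cv2.INTER_CUBIC))
i=cv2.imread("pics/top8.png");cv2.imwrite(f"pics/top8a.png",cv2.resize(i[150:250,195:350],None,fx=5,fy=5,interpolation=cv2.INTER_CUBIC))
```

```text
t 11.7 tcp [ 0.4891 -0.0618  0.3824] x [ 0.009 -0.003 -1.   ] z [0.999 0.036 0.009] psi 0.0359 F [-0.3 -0.1  0. ] T [-0.01 -0.03  0.  ] op 1.0 q [-0.286 -0.163  1.64   0.     1.655 -0.322]
```

View pics/scene8a.png

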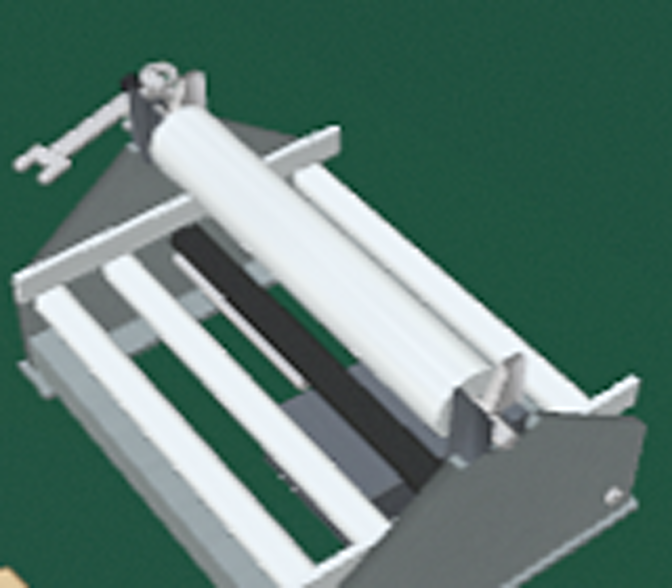

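View pics/wrist8.png

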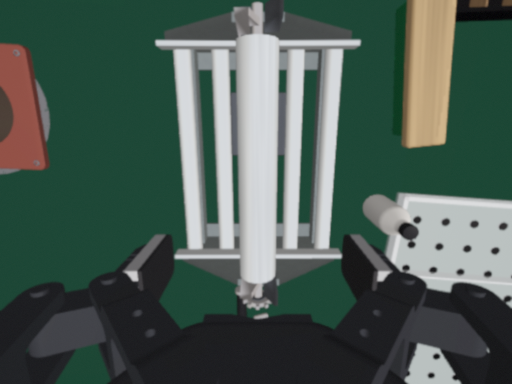

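View pics/top8a.png

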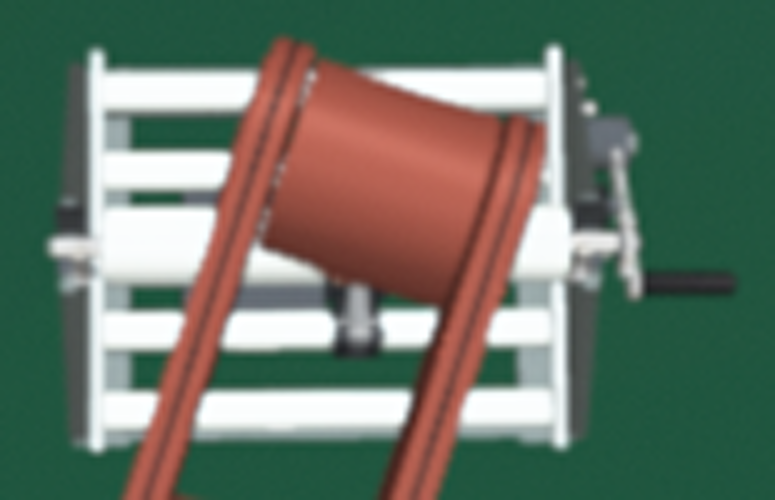

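Run:
```python
from h import *
import pickle
a=cv2.imread("pics/scene0.png");b=cv2.imread("pics/scene8.png")
f=lambda i,x,y:cv2.resize(i[y:y+32,x:x+48],None,fx=8,fy=8,interpolation=cv2.INTER_CUBIC)
cv2.imwrite("pics/cmp8.png",np.c_[np.r_[f(a,205,130),f(b,205,130)],np.r_[f(a,285,198),f(b,285,198)]])
i=cv2.imread("pics/wrist8.png");ci=pickle.load(open("wrist8.pkl","rb"))
cv2.imwrite("pics/w8c.png",np.r_[cv2.resize(i[0:45,210:310],None,fx=6,fy=6,interpolation=cv2.INTER_CUBIC),cv2.resize(i[265:320,210:310],None,fx=6,fy=6,interpolation=cv2.INTER_CUBIC)])
# level: cylinder tangents half-angle -> distance -> axis
hsv=cv2.cvtColor(i,cv2.COLOR_BGR2HSV);m=(hsv[...,1]<40)&(hsv[...,2]>150)
Rm=np.array(ci["R"])
ax=np.array([-np.sin(.037),np.cos(.037),0])
res=[]
for v in list(range(60,95,4))+list(range(210,246,4)):
    # subpixel-ish width over drum
    row=m[v,225:290];u=np.nonzero(row)[0]+225
    c,D=ray(ci,[(u.min()-.5,v),(u.max()+.5,v)])
    D=D-(D@ax)[:,None]*ax;D/=np.linalg.norm(D,axis=1)[:,None]
    h=np.arccos(D[0]@D[1])/2;mid=D.sum(0);mid/=np.linalg.norm(mid)
    res.append(c+mid*(.025/np.sin(h)))
res=np.array(res);print(res[:9].mean(0),res[9:].mean(0),u.min(),u.max())
# end of drum rows -> position along axis at z=.19
e=onz(ci,[(257,37),(259,285)],.19);print(e)
```

```text
Traceback (most recent call last):
cv2.error: OpenCV(4.12.0) /io/opencv/modules/imgcodecs/src/loadsave.cpp:1058: error: (-215:Assertion failed) image.channels() == 1 || image.channels() == 3 || image.channels() == 4 in function 'imwrite_'
```

Run:
```python
from h import *
import pickle
a=cv2.imread("pics/scene0.png");b=cv2.imread("pics/scene8.png")
f=lambda i,x,y:cv2.resize(i[y:y+32,x:x+48],None,fx=8,fy=8,interpolation=cv2.INTER_CUBIC)
cv2.imwrite("pics/cmp8.png",np.hstack([np.vstack([f(a,205,130),f(b,205,130)]),np.vstack([f(a,285,198),f(b,285,198)])]))
i=cv2.imread("pics/wrist8.png");ci=pickle.load(open("wrist8.pkl","rb"))
cv2.imwrite("pics/w8c.png",np.vstack([cv2.resize(i[0:45,210:310],None,fx=6,fy=6,interpolation=cv2.INTER_CUBIC),cv2.resize(i[265:320,210:310],None,fx=6,fy=6,interpolation=cv2.INTER_CUBIC)]))
hsv=cv2.cvtColor(i,cv2.COLOR_BGR2HSV);m=(hsv[...,1]<40)&(hsv[...,2]>130)
ax=np.array([-np.sin(.037),np.cos(.037),0])
res=[]
for v in list(range(60,95,4))+list(range(210,246,4)):
    u0=258
    l=u0
    while m[v,l-1]:l-=1
    q=u0
    while m[v,q+1]:q+=1
    c,D=ray(ci,[(l-.5,v),(q+.5,v)])
    D=D-(D@ax)[:,None]*ax;D/=np.linalg.norm(D,axis=1)[:,None]
    h=np.arccos(D[0]@D[1])/2;mid=D.sum(0);mid/=np.linalg.norm(mid)
    res.append(c+mid*(.025/np.sin(h)))
res=np.array(res);print(res[:9].mean(0),res[9:].mean(0))
print(onz(ci,[(257,37),(259,285)],.19))
```

```text
[0.48571961 0.00407855 0.23766284] [0.48598473 0.00408837 0.23734707]
[[ 0.48233672  0.08639956  0.19      ]
 [ 0.4956649  -0.21119654  0.19      ]]
```

View pics/cmp8.png

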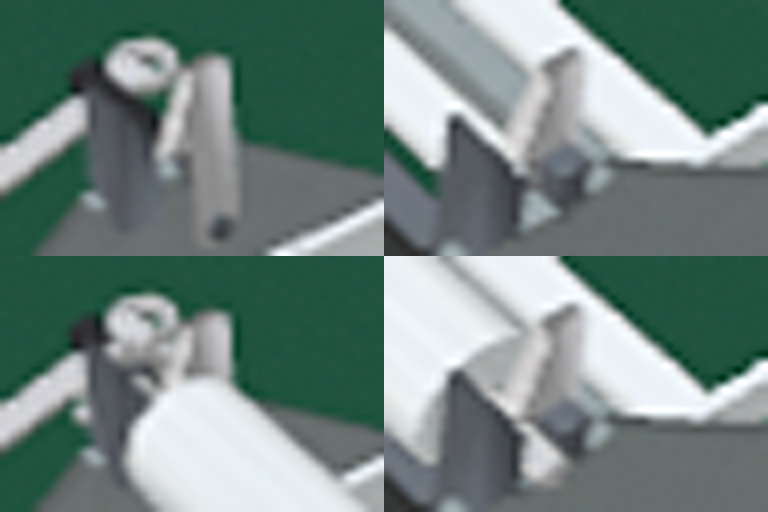

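View pics/w8c.png

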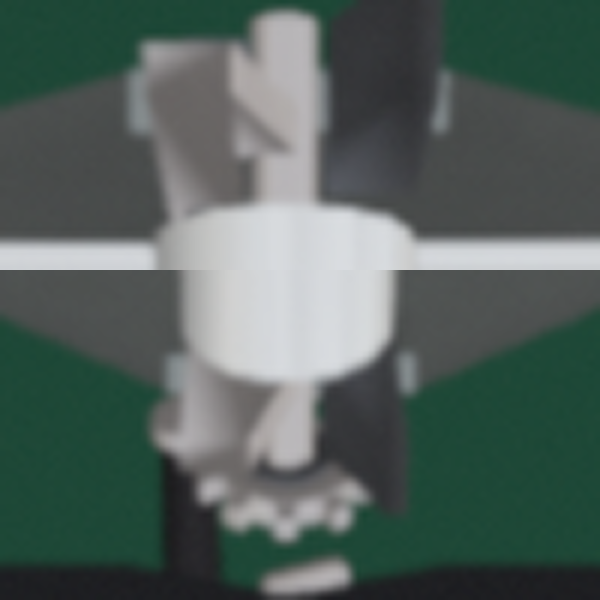

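The jaws look the same before and after in both forks, with their noses over the stubs. My absolute height figure (0.237) is off, though, so I'll debug that before relying on it.

Run:
```python
from h import *
import pickle
i=cv2.imread("pics/wrist8.png");ci=pickle.load(open("wrist8.pkl","rb"))
for v in(76,230):print(v,[int(x) for x in i[v,225:295].astype(int).mean(1)])
y=np.array([-np.sin(.037),np.cos(.037)])
for z in(.165,.188):
  for s in(.1,-.1):
    p=np.r_[np.array([.487,-.061])+s*y,z];x=np.array([np.cos(.037),np.sin(.037),0])
    print(z,s,proj(ci,[p-.025*x,p+.025*x]).round(1).tolist())
  for s in(.15,-.15): print("drum-end top",proj(ci,np.r_[np.array([.487,-.061])+s*y,z+.025]).round(1))
```

```text
76 [217, 216, 210, 194, 154, 91, 54, 53, 52, 56, 77, 116, 146, 159, 166, 173, 179, 185, 190, 193, 197, 201, 203, 206, 209, 212, 213, 215, 216, 217, 218, 218, 218, 217, 215, 214, 214, 214, 216, 217, 219, 220, 220, 218, 215, 215, 216, 217, 218, 216, 211, 206, 195, 155, 92, 54, 52, 53, 51, 52, 61, 98, 142, 164, 179, 193, 205, 212, 216, 217]
230 [218, 218, 217, 218, 218, 218, 215, 204, 179, 153, 144, 144, 142, 141, 142, 151, 159, 167, 176, 183, 191, 197, 204, 209, 211, 212, 211, 212, 212, 213, 214, 215, 214, 212, 212, 212, 214, 215, 216, 215, 214, 213, 212, 212, 213, 213, 212, 211, 207, 200, 185, 155, 143, 142, 142, 142, 142, 141, 147, 163, 181, 196, 209, 215, 217, 218, 218, 218, 217, 218]
0.165 0.1 [[235.4, 87.7], [277.4, 87.6]]
0.165 -0.1 [[238.5, 242.2], [274.8, 242.1]]
drum-end top [[256.2  34.3]]
drum-end top [[256.7 284.7]]
0.188 0.1 [[233.8, 85.5], [278.8, 85.4]]
0.188 -0.1 [[237.4, 249.8], [275.9, 249.7]]
drum-end top [[256.2  27.4]]
drum-end top [[256.7 295.3]]
```

The mask had spilled onto the grey plate. The raw edge widths (43 px and 36 px) and the drum-end rows (37 and 285) match z = 0.165 (42 and 36 px, 34 and 285) rather than 0.188. The roller is home at both ends. Now I'll plan the tensioner.

```bash
cat >> h.py <<'E'
C=np.array([.4874,-.0613]);YAW=.0365
RP=R.from_euler('z',YAW)
def W(x,y,z): return RP.apply([x,y,z])+np.r_[C,0]
def tool(phi): # lean phi forward about press y
    return RP*R.from_euler('y',phi)*down(0)
GY=-.252
def grip_tcp(theta,phi,back=0.):
    g=np.array([.075+.130*np.sin(theta),GY,.05+.130*np.cos(theta)])
    r=tool(phi); return W(*g)+r.apply([.0187-back,0,0]),r
E
python3 - <<'E'
from h import *
print(W(-.027,-.238,.131))
p,r=grip_tcp(-.9,-.5,.11);print(p,r.as_matrix().round(2))
p0,r0=pose()
for row in plan(p,r,8):print(row)
q,_=grip_tcp(-.9,-.5);print(q, r.inv().apply(q-p))
E
```

```text
[ 0.46910305 -0.30012676  0.131     ]
[ 0.42603893 -0.31570863  0.21093258] [[ 0.48 -0.04  0.88]
 [ 0.02  1.    0.03]
 [-0.88  0.    0.48]]
[-0.0001, -0.0627, -0.0001, 0.0206, -0.0315, -0.0087]
[-0.0001, -0.0627, -0.0001, 0.02, -0.0315, -0.01]
[-0.0001, -0.0627, -0.0001, 0.0193, -0.0315, -0.0112]
[-0.0001, -0.0627, -0.0001, 0.0186, -0.0315, -0.0124]
[-0.0001, -0.0627, -0.0001, 0.0178, -0.0315, -0.0136]
[-0.0001, -0.0627, -0.0001, 0.0169, -0.0315, -0.0147]
[-0.0001, -0.0627, -0.0001, 0.016, -0.0315, -0.0157]
[-0.0001, -0.0627, -0.0001, 0.0149, -0.0315, -0.0167]
[ 0.47874062 -0.31378416  0.1143985 ] [ 1.10000000e-01 -2.77878308e-17 -4.29799682e-18]
```

Request:
{"api": "arm_command", "payload": {
  "increments": [
    [0, -0.0627, 0, 0.012, -0.032, -0.0087, 0.0854],
    [0, -0.0627, 0, 0.012, -0.032, -0.01, 0.0854],
    [0, -0.0627, 0, 0.012, -0.032, -0.011, 0.0854],
    [0, -0.0627, 0, 0.0186, -0.032, -0.0124, 0.0854],
    [0, -0.0627, 0, 0.0196, -0.0315, -0.0136, 0.0854],
    [0, -0.0627, 0, 0.0205, -0.0315, -0.0147, 0.0854],
    [0, -0.0627, 0, 0.022, -0.0315, -0.0157, 0.0854],
    [0, -0.0627, 0, 0.022, -0.0315, -0.0167, 0.0854],
    [0, 0, 0, 0, 0, 0, 0.06],
    [0, 0, 0, 0, 0, 0, 0.06]
  ],
  "force": 40
}}

```text
t: 13.1
tcp_pos: [0.4318, -0.3167, 0.2178]
ee_rot: [-0.008, 0.51, 0.016, 0.86]
force: [0.8, 0.1, 1.5]
opening: 0.703
```

Run:
```python
from h import *
import pickle
show()
for n in("wrist","scene","top"):
    ci=env.camera_info(n);f=env.grab_frame(n);cv2.imwrite(f"pics/{n}9.png",f[:,:,::-1]);pickle.dump(ci,open(f"{n}9.pkl","wb"))
q,r=grip_tcp(-.9,-.5)
for row in plan(q,r,3):print(row)
ci=env.camera_info("wrist")
print(proj(ci,[W(-.027,-.205,.131),W(-.027,-.271,.131),W(-.027,-.252,.131)]))
ci=env.camera_info("top")
print(proj(ci,[W(-.027,-.205,.131),W(-.027,-.271,.131)]))
```

```text
t 13.1 tcp [ 0.4318 -0.3167  0.2178] x [ 0.479  0.019 -0.878] z [0.877 0.03  0.48 ] psi 0.0339 F [0.8 0.1 1.5] T [ 0.05  0.24 -0.  ] op 0.703 q [-1.059 -0.24   2.087  0.499  1.104 -1.279]
[0.0005, 0.0007, 0.0001, 0.0381, 0.0005, -0.0035]
[0.0005, 0.0007, 0.0001, 0.0381, 0.0005, -0.0034]
[0.0005, 0.0007, 0.0001, 0.0381, 0.0005, -0.0034]
[[244.8417563  139.12557143]
 [245.61987663 213.68044225]
 [245.41106078 193.28710719]]
[[322.66224703 206.45284249]
 [342.38459629 206.31570781]]
```

View pics/wrist9.png

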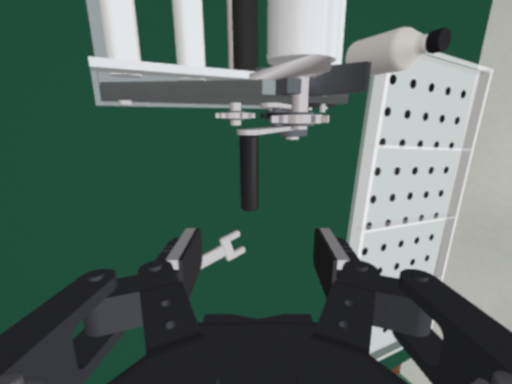

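View pics/scene9.png

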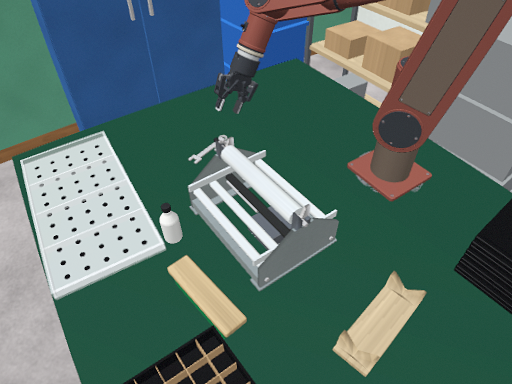

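The wrist view shows the black grip at column ~249, rows 132–210, between the fingers. The prediction was column 245. I'll measure it more exactly.

Run:
```python
from h import *
import pickle
i=cv2.imread("pics/wrist9.png");ci=pickle.load(open("wrist9.pkl","rb"))
g=i.astype(int).max(2)
for v in(150,170,190,203):
    u=np.nonzero(g[v,225:275]<45)[0]+225;print(v,u.min(),u.max())
print([int(x) for x in g[195:220,249]])
ps,r=pose()
c,D=ray(ci,[(248.5,170)])
c_t=r.inv().apply(c-ps)[0] if c.ndim>1 else r.inv().apply(c-ps); d=r.inv().apply(D)[0]
gt=r.inv().apply(W(-.027,-.24,.131)-ps);print("pred grip in tool",gt)
s=(gt[0]-c_t[0])/d[0];print("ray at that depth",c_t+s*d)
i=cv2.imread("pics/top9.png");cv2.imwrite("pics/top9a.png",cv2.resize(i[150:250,250:360],None,fx=5,fy=5,interpolation=cv2.INTER_CUBIC))
```

```text
150 240 248
170 240 248
190 241 248
203 241 248
[44, 46, 46, 45, 46, 44, 44, 46, 45, 45, 45, 46, 44, 44, 44, 47, 64, 74, 78, 78, 78, 78, 78, 77, 79]
pred grip in tool [ 0.09543003  0.0134764  -0.01041616]
ray at that depth [ 0.09543003  0.02295119 -0.00951838]
```

View pics/top9a.png

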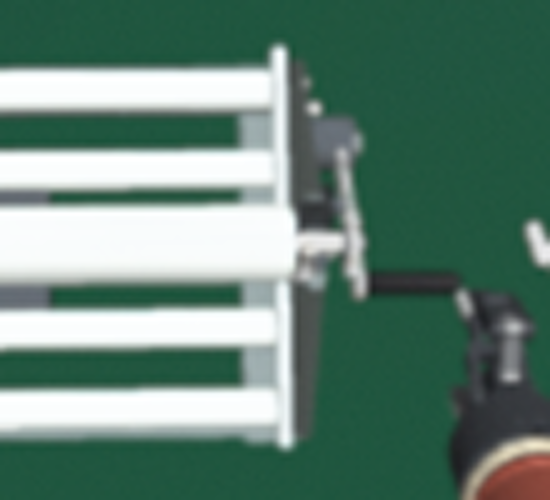

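Both agree: shift -9.5 mm along the jaw axis and 114 mm forward.

Request:
{"api": "arm_command", "payload": {
  "increments": [
    [0, 0, 0, 0.03, 0.0015, -0.0095, 0.06],
    [0, 0, 0, 0.035, 0, 0, 0.06],
    [0, 0, 0, 0.035, 0, 0, 0.06],
    [0, 0, 0, 0.014, 0, 0, 0.06],
    [0, 0, 0, 0, 0, 0, 0.06]
  ],
  "force": 40
}}

```text
t: 13.88
tcp_pos: [0.4789, -0.3134, 0.1141]
ee_rot: [-0.009, 0.51, 0.016, 0.86]
force: [0.1, -0.4, 0.7]
opening: 0.708
```

Run:
```python
from h import *
show();print(grip_tcp(-.9,-.5)[0])
f=env.grab_frame("wrist");cv2.imwrite("pics/w10.png",f[:,:,::-1])
```

```text
t 13.88 tcp [ 0.4789 -0.3134  0.1141] x [ 0.48   0.019 -0.877] z [0.876 0.033 0.48 ] psi 0.0372 F [ 0.1 -0.4  0.7] T [ 0.04  0.23 -0.01] op 0.708 q [-0.962 -0.015  2.101  0.567  0.853 -1.335]
[ 0.47874062 -0.31378416  0.1143985 ]
```

View pics/w10.png

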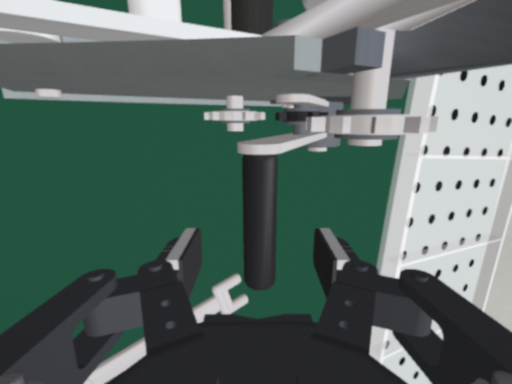

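The grip is centred between the pads (column ~259, pads 185–330), with its outer end at row 288. Closing.

Request:
{"api": "arm_command", "payload": {
  "increments": [
    [0, 0, 0, 0, 0, 0, 0.008],
    [0, 0, 0, 0, 0, 0, 0.008],
    [0, 0, 0, 0, 0, 0, 0.008],
    [0, 0, 0, 0, 0, 0, 0.008],
    [0, 0, 0, 0, 0, 0, 0.008],
    [0, 0, 0, 0, 0, 0, 0.008]
  ],
  "force": 60
}}

```text
t: 14.68
tcp_pos: [0.4792, -0.315, 0.1159]
ee_rot: [-0.01, 0.509, 0.015, 0.861]
force: [-1.2, 1.2, 7.0]
opening: 0.163
```

Run:
```python
from h import *
show()
p0,r0=pose(); n=12
th=np.linspace(-.9,.2,n+1);ph=np.linspace(-.5,.2,n+1)
a,ra=grip_tcp(th[0],ph[0])
for k in range(n):
    b,rb=grip_tcp(th[k+1],ph[k+1])
    print(round(th[k+1],3),(ra.inv()*rb).as_rotvec().round(4),ra.inv().apply(b-a).round(4),b.round(4)); a,ra=b,rb
```

```text
t 14.68 tcp [ 0.4792 -0.315   0.1159] x [ 0.482  0.016 -0.876] z [0.875 0.032 0.483] psi 0.0365 F [-1.2  1.2  7. ] T [ 0.29 -0.17  0.17] op 0.163 q [-0.964 -0.017  2.1    0.568  0.853 -1.335]
-0.808 [-0.      0.0583  0.    ] [-0.0042 -0.      0.0101] [ 0.4856 -0.3135  0.1229]
-0.717 [ 0.      0.0583 -0.    ] [-0.0038 -0.      0.0102] [ 0.4932 -0.3133  0.1307]
-0.625 [-0.      0.0583  0.    ] [-0.0034  0.      0.0103] [ 0.5015 -0.313   0.1377]
-0.533 [-0.      0.0583  0.    ] [-0.003  -0.      0.0104] [ 0.5104 -0.3126  0.1439]
-0.442 [0.     0.0583 0.    ] [-0.0026  0.      0.0105] [ 0.5199 -0.3123  0.1492]
-0.35 [ 0.      0.0583 -0.    ] [-0.0023 -0.      0.0106] [ 0.5298 -0.3119  0.1536]
-0.258 [-0.      0.0583  0.    ] [-0.0019  0.      0.0107] [ 0.5401 -0.3115  0.1571]
-0.167 [0.     0.0583 0.    ] [-0.0015 -0.      0.0107] [ 0.5506 -0.3112  0.1595]
-0.075 [0.     0.0583 0.    ] [-0.0011  0.      0.0108] [ 0.5613 -0.3108  0.1609]
0.017 [ 0.      0.0583 -0.    ] [-0.0007 -0.      0.0108] [ 0.5722 -0.3104  0.1613]
0.108 [ 0.      0.0583 -0.    ] [-0.0003 -0.      0.0108] [ 0.583  -0.31    0.1607]
0.2 [0.     0.0583 0.    ] [0.0001 0.     0.0108] [ 0.5936 -0.3096  0.1591]
```

Gripped. Swing along the arc, the first half first.

Request:
{"api": "arm_command", "payload": {
  "increments": [
    [0, 0.0583, 0, -0.0042, 0, 0.0101, 0.008],
    [0, 0.0583, 0, -0.0038, 0, 0.0102, 0.008],
    [0, 0.0583, 0, -0.0034, 0, 0.0103, 0.008],
    [0, 0.0583, 0, -0.003, 0, 0.0104, 0.008],
    [0, 0.0583, 0, -0.0026, 0, 0.0105, 0.008]
  ]
}}

```text
t: 15.3
tcp_pos: [0.5158, -0.3136, 0.1489]
ee_rot: [-0.012, 0.633, 0.014, 0.774]
force: [-17.9, 0.1, 7.8]
opening: 0.161
```

Run:
```python
from h import *
show()
f=env.grab_frame("wrist");cv2.imwrite("pics/w11.png",f[:,:,::-1])
```

```text
t 15.3 tcp [ 0.5158 -0.3136  0.1489] x [ 0.199  0.007 -0.98 ] z [0.979 0.036 0.199] psi 0.0363 F [-17.9   0.1   7.8] T [-0.01  3.34  0.09] op 0.161 q [-0.756  0.123  1.811  0.162  1.072 -0.86 ]
```

View pics/w11.png

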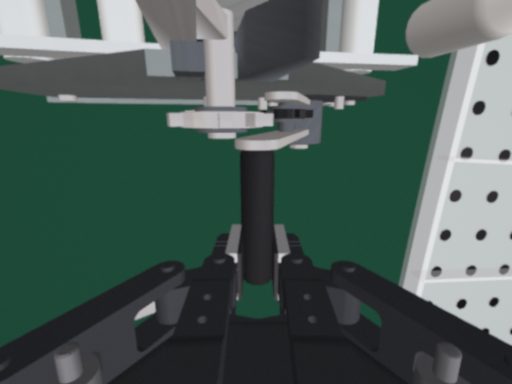

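The arm follows and the grip stays held, with the pads either side of it at (237–285, 255). Continuing.

Request:
{"api": "arm_command", "payload": {
  "increments": [
    [0, 0.0583, 0, -0.0023, 0, 0.0106, 0.008],
    [0, 0.0583, 0, -0.0019, 0, 0.0107, 0.008],
    [0, 0.0583, 0, -0.0015, 0, 0.0107, 0.008],
    [0, 0.0583, 0, -0.0011, 0, 0.0108, 0.008],
    [0, 0.0583, 0, -0.0007, 0, 0.0108, 0.008]
  ]
}}

```text
t: 15.98
tcp_pos: [0.5692, -0.3118, 0.1647]
ee_rot: [-0.013, 0.738, 0.011, 0.675]
force: [-13.3, 2.2, 28.3]
opening: 0.159
```

Run:
```python
from h import *
show()
```

```text
t 15.97 tcp [ 0.5692 -0.3118  0.1647] x [-0.089 -0.004 -0.996] z [ 0.995  0.035 -0.089] psi 0.0349 F [-13.3   2.2  28.3] T [0.52 2.66 0.02] op 0.159 q [-0.595  0.387  1.45  -0.054  1.376 -0.618]
```

Request:
{"api": "arm_command", "payload": {
  "increments": [
    [0, 0.0583, 0, -0.0028, 0, 0.0108, 0.008],
    [0, 0.0583, 0, -0.0024, 0, 0.0108, 0.008],
    [0, 0, 0, 0, 0, 0, 0.008]
  ]
}}

```text
t: 16.35
tcp_pos: [0.5915, -0.3107, 0.1641]
ee_rot: [-0.014, 0.776, 0.011, 0.63]
force: [-10.9, -0.7, 6.5]
opening: 0.161
```

Run:
```python
from h import *
show()
p,r=pose();g=p+r.apply([-.0187,0,0]);q=RP.inv().apply(g-np.r_[C,0]);d=q-[.075,0,.05];print(q,"lean",np.arctan2(d[0],d[2]),"rad",np.hypot(d[0],d[2]))
for n in("wrist","scene"):
    f=env.grab_frame(n);cv2.imwrite(f"pics/{n}12.png",f[:,:,::-1])
```

```text
t 16.35 tcp [ 0.5915 -0.3107  0.1641] x [-0.205 -0.007 -0.979] z [ 0.978  0.035 -0.205] psi 0.0357 F [-10.9  -0.7   6.5] T [-0.01  2.16  0.05] op 0.161 q [-0.545  0.517  1.288 -0.113  1.51  -0.564]
[ 0.09880769 -0.25308318  0.18236252] lean 0.1779643768595803 rad 0.13448658643145878
```

View pics/scene12.png

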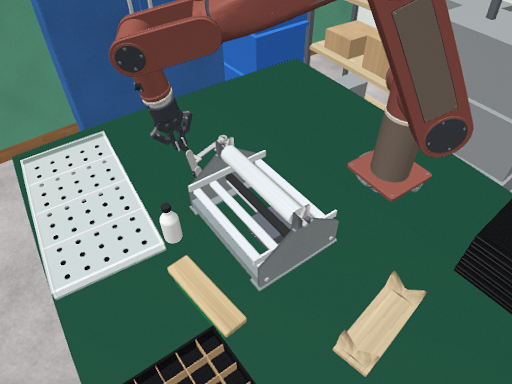

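The estimated lean is 0.178 of 0.200, and Fx of about -11 N is roughly the spring alone, so it is not at the stop yet. I'll push on in small steps.

Request:
{"api": "arm_command", "payload": {
  "increments": [
    [0, 0, 0, 0, 0, 0.003, 0.008],
    [0, 0, 0, 0, 0, 0, 0.008]
  ]
}}

```text
t: 16.7
tcp_pos: [0.5931, -0.3107, 0.1638]
ee_rot: [-0.013, 0.776, 0.011, 0.63]
force: [-11.3, 0.9, 6.9]
opening: 0.167
```

```bash
cat > lean.py <<'E'
from h import *
show()
p,r=pose();g=p+r.apply([-.0187,0,0]);q=RP.inv().apply(g-np.r_[C,0]);d=q-[.075,0,.05];print(q.round(4),"lean",np.arctan2(d[0],d[2]).round(4),"rad",np.hypot(d[0],d[2]).round(4))
E
python3 lean.py
```

```text
t 16.7 tcp [ 0.5931 -0.3107  0.1638] x [-0.205 -0.006 -0.979] z [ 0.978  0.034 -0.205] psi 0.0348 F [-11.3   0.9   6.9] T [0.01 2.49 0.05] op 0.167 q [-0.544  0.521  1.283 -0.112  1.512 -0.563]
[ 0.1003 -0.2531  0.1821] lean 0.1895 rad 0.1345
```

Request:
{"api": "arm_command", "payload": {
  "increments": [
    [0, 0, 0, 0, 0, 0.003, 0.008],
    [0, 0, 0, 0, 0, 0, 0.008]
  ]
}}

```text
t: 16.95
tcp_pos: [0.5959, -0.3106, 0.1636]
ee_rot: [-0.013, 0.776, 0.011, 0.63]
force: [-13.2, 2.1, 7.7]
opening: 0.163
```

```bash
python3 lean.py
```

```text
t 16.95 tcp [ 0.5959 -0.3106  0.1636] x [-0.205 -0.006 -0.979] z [ 0.978  0.034 -0.205] psi 0.0346 F [-13.2   2.1   7.7] T [0.07 2.43 0.09] op 0.163 q [-0.542  0.527  1.274 -0.112  1.515 -0.561]
[ 0.1032 -0.2531  0.1819] lean 0.2107 rad 0.1349
```

Request:
{"api": "arm_command", "payload": {
  "increments": [
    [0, 0, 0, 0, 0, 0.003, 0.008],
    [0, 0, 0, 0, 0, 0, 0.008]
  ]
}}

```text
t: 17.2
tcp_pos: [0.5961, -0.3106, 0.1636]
ee_rot: [-0.012, 0.778, 0.011, 0.628]
force: [-24.3, 2.3, 13.8]
opening: 0.159
```

```bash
python3 lean.py
```

```text
t 17.2 tcp [ 0.5961 -0.3106  0.1636] x [-0.211 -0.005 -0.977] z [ 0.977  0.033 -0.212] psi 0.0338 F [-24.3   2.3  13.8] T [ 0.29  4.28 -0.07] op 0.159 q [-0.541  0.533  1.268 -0.114  1.522 -0.559]
[ 0.1034 -0.2531  0.1818] lean 0.2125 rad 0.1349
```

Request:
{"api": "arm_command", "payload": {
  "increments": [
    [0, 0, 0, 0, 0, 0.003, 0.008],
    [0, 0, 0, 0, 0, 0, 0.008]
  ]
}}

```text
t: 17.45
tcp_pos: [0.5962, -0.3106, 0.1635]
ee_rot: [-0.012, 0.78, 0.011, 0.625]
force: [-35.3, 3.7, 19.1]
opening: 0.164
```

```bash
python3 lean.py
```

```text
t 17.45 tcp [ 0.5962 -0.3106  0.1635] x [-0.218 -0.004 -0.976] z [ 0.975  0.032 -0.218] psi 0.0329 F [-35.3   3.7  19.1] T [0.53 6.17 0.02] op 0.164 q [-0.54   0.539  1.261 -0.116  1.53  -0.557]
[ 0.1037 -0.2532  0.1818] lean 0.2146 rad 0.1349
```

At the stop: force rises 11 N per 3 mm commanded with only ~0.2 mm of movement. I'll ease back to a moderate hold, still firmly against the stop, and check everything.

Request:
{"api": "arm_command", "payload": {
  "increments": [
    [0, 0, 0, 0, 0, -0.0035, 0.008],
    [0, 0, 0, 0, 0, 0, 0.008],
    [0, 0, 0, 0, 0, 0, 0.008],
    [0, 0, 0, 0, 0, 0, 0.008]
  ]
}}

```text
t: 17.95
tcp_pos: [0.5961, -0.3106, 0.1636]
ee_rot: [-0.012, 0.778, 0.011, 0.628]
force: [-21.0, 2.8, 12.6]
opening: 0.163
```

```bash
python3 lean.py
python3 - <<'E'
from h import *
for n in("wrist","scene","top"):
    f=env.grab_frame(n);cv2.imwrite(f"pics/{n}13.png",f[:,:,::-1])
i=cv2.imread("pics/scene13.png");cv2.imwrite(f"pics/scene13a.png",cv2.resize(i[90:260,150:345],None,fx=3.5,fy=3.5,interpolation=cv2.INTER_CUBIC))
E
python3 lean.py
```

```text
t 17.95 tcp [ 0.5961 -0.3106  0.1636] x [-0.21  -0.005 -0.978] z [ 0.977  0.033 -0.21 ] psi 0.0338 F [-21.    2.8  12.6] T [0.28 3.9  0.03] op 0.163 q [-0.541  0.532  1.269 -0.113  1.52  -0.559]
[ 0.1034 -0.2531  0.1819] lean 0.2122 rad 0.1349
t 18.1 tcp [ 0.596  -0.3106  0.1636] x [-0.21  -0.005 -0.978] z [ 0.977  0.033 -0.21 ] psi 0.0338 F [-22.5   3.1  12. ] T [ 0.26  3.95 -0.02] op 0.16 q [-0.541  0.532  1.269 -0.113  1.521 -0.559]
[ 0.1034 -0.2531  0.1819] lean 0.2121 rad 0.1349
```

View pics/scene13a.png

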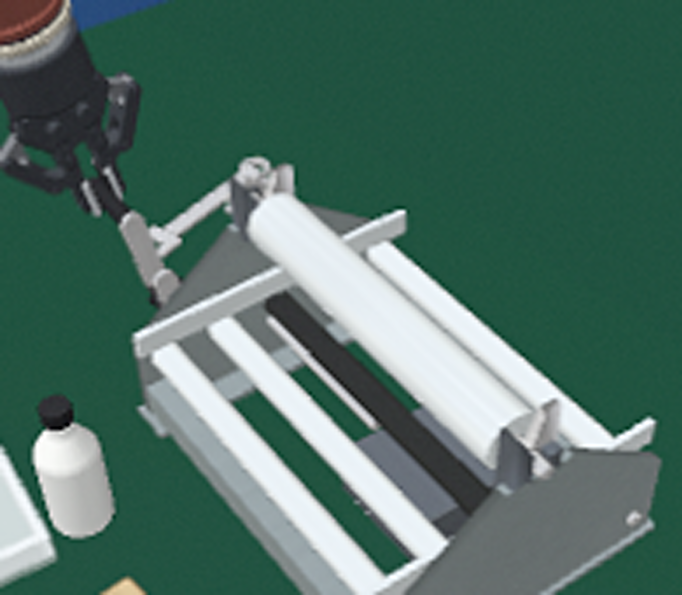

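View pics/wrist13.png

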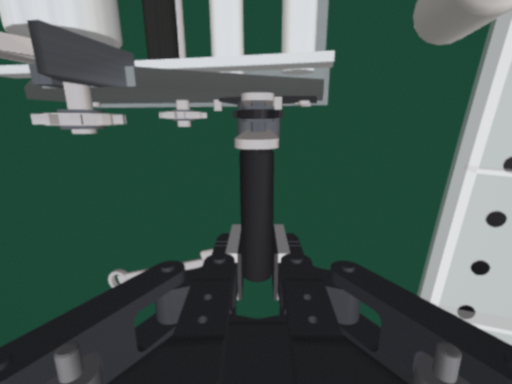

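View pics/top13.png

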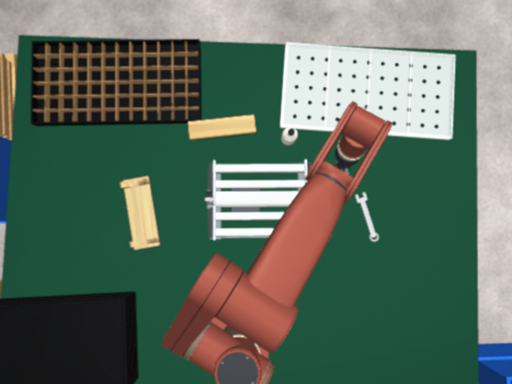

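The grip is held at the stop: in the wrist view the pads are either side of it at (237–285, 255), and in the scene crop the arm stands upright at (145,255). The roller and left jaw look as they did after seating. The brush, oiler and spanner are where they started. Handing in.

```bash
python3 -c "
from bench import env
print(env.hand_in())"
```

```text
the job is handed in; nothing more can be done
None
```

The roller is fitted with its sprocket on the tensioner side. The gripper is holding the tensioner arm at its stop, and I handed the job in at about 18 s.

**Roller:**
- I lifted it from the rest, turned it about 100°, and pushed its shaft past the jaws until it bottomed. At that point the push rose from 21 to 36 N with no further travel, then I let go.
- Afterwards the drum's outline in the wrist picture fitted the seated height of 165 mm, not the 188 mm of a roller resting on the jaws.
- Both jaws stood where they had been when shut, with their noses over the shaft ends.
- After the swing, the last picture showed the roller and left jaw unchanged. I did not check the right jaw closely again.

**Tensioner:**
- I swung it by the hand grip until it would go no further: 11 N more push moved it only about 0.2 mm.
- I eased off and kept holding with about 21 N along the press, roughly 12 N more than the spring's 9 N.

**Bystanders:** the brush, oil bottle and spanner look untouched in the last top view.

**Readings that disagreed:**
- My first calculation of the seated roller's height gave 237 mm because the image mask spilled onto the grey plate. I replaced it with the outline check above.
- At the stop, the gripper's position works out to the arm leaning 0.212 rad at 135 mm from the pivot, against the nominal 0.20 rad and 130 mm. I put that down to the grip sitting a few millimetres off in the pads and small errors in the measured press position, and relied on the force rise instead.

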